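# Put the mushroom stakes away in the graduated rack

## Task

Move the four steel mushroom stakes from the straight wooden rack to the tapered one, in order of size: the smallest head in the opening at the narrow end, the largest in the opening at the wide end. Each must stand with its stem down through its own opening and its head sitting flat on the wood, and be let go; leave the hammer, the brass beaker and the tin where they are.

Things in the scene. Friction and masses are not known exactly. Their poses are not given: they have to be found in the camera images.
- stake_a: smallest polished steel mushroom stake: a round head 40 mm across (upright side 20 mm high, then a low dome; 31 mm high in all) on a dark stem 12 mm thick and 52 mm long (its last 10 mm tapered to 4 mm), round about its z axis; about 0.2 kg. Origin: centre of the head's flat underside, where the stem begins; z up along the head, stem along -z
- stake_b: second smallest polished steel mushroom stake: a round head 48 mm across (upright side 20 mm high, then a low dome; 33 mm high in all) on a dark stem 12 mm thick and 52 mm long (its last 10 mm tapered to 4 mm), round about its z axis; about 0.28 kg. Origin: centre of the head's flat underside, where the stem begins; z up along the head, stem along -z
- stake_c: second largest polished steel mushroom stake: a round head 56 mm across (upright side 20 mm high, then a low dome; 35 mm high in all) on a dark stem 12 mm thick and 52 mm long (its last 10 mm tapered to 4 mm), round about its z axis; about 0.38 kg. Origin: centre of the head's flat underside, where the stem begins; z up along the head, stem along -z
- stake_d: largest polished steel mushroom stake: a round head 64 mm across (upright side 20 mm high, then a low dome; 37 mm high in all) on a dark stem 12 mm thick and 52 mm long (its last 10 mm tapered to 4 mm), round about its z axis; about 0.5 kg. Origin: centre of the head's flat underside, where the stem begins; z up along the head, stem along -z
- straight_rack: pale wooden stand, fixed, 286 mm long (its y), 68 mm wide (its x); the stakes start here, in any order. Origin on the bench under its middle, z up. Deck top at z = 80 mm, deck 14 mm thick, with four 24 mm square through openings on the line x = 0 at y = -111, -37, 37, 111 mm; a stake hangs in each, head on the deck
- tapered_rack: pale wooden stand, fixed, empty; 276 mm long (its y, -134 to 142), 56 mm wide at the -y end, 96 at the +y end. Origin on the bench, z up. Deck top at z = 80 mm, 14 mm thick, with four square through openings on the line x = 0: 24 mm wide at y = -105 mm, 28 at -43, 32 at 27, 36 at 105 (largest stake). Free below the deck to z = 12 mm. A seated head's underside is at z = 80 mm
- hammer: chasing hammer with wooden handle, 236 mm long (its x, head at +x) and 107 mm over the head (its y), 29 mm high, lying loose on the bench beyond the racks; not to be disturbed. Origin on the bench under the handle's middle
- beaker: small open brass beaker, 60 mm across the mouth, 66 mm high, standing loose beyond and between the racks; not to be disturbed. Origin at the centre of its base
- tin: round lidded aluminium tin, 71 mm across, 43 mm high, standing loose near the robot at its right; not to be disturbed. Origin at the centre of its base
Mind the look-alikes: they are no part of the job. Leave any blue or green look-alike of the stake_c alone.

How it is judged:
By the outcome, as a careful person would: the job done as asked, in the order asked, and still so for the second after the job is handed in, with the robot touching nothing.
It also fails if it takes over 102 s, if anything falls off the work surface, if the arm or the gripper's body presses on something with over 40 N, if the wrist force passes 120 N, or if a joint passes its speed limit or range.

## Robot

A 7-joint arm with a two-finger parallel gripper is mounted at the origin on the work surface. World frame = base frame: x ahead of the robot, y to its left, z up, the work surface at z = 0. Lengths are in m, angles in rad, forces in N, time in s.
With the tool pointing down it reaches from about 0.35 to 0.9 m from the base axis. Payload 19.9 kg.
Tool frame: the origin (TCP) lies at the very end of the fingers, on their centre line; the grasp point (between the pads) lies 19 mm behind it; z points along the fingers, x is the direction in which the jaws open and shut, and the axes are right-handed (so a half turn about z gives the same grasp; the last joint's range is limited). The gripper opens to 94 mm and grips with 3 to 60 N. Pads are 16 mm wide; open, the fingers measure 119 mm over their backs; the gripper's body (75 mm by 177 mm) begins 78 mm behind the grasp point.
Start: joints at [-1.25, 0.417, -0.01, 1.614, 0.005, 1.111, -0.053], TCP at [0.221, 0.585, 0.205] pointing down, gripper open.
Joint ranges: [-2.81, 2.81], [-0.39, 2.02], [-1.27, 1.25], [0.06, 2.57], [-1.19, 4.33], [0.19, 2], [-2.82, 2.82]. Speed limits (rad/s): [1.89, 1.89, 2.39, 2.39, 3.01, 3.01, 3.01].

## Interface

Orientations are given as a unit quaternion [w, x, y, z].
In Python, from station import monitor, snapshot, order gives the robot as it stands. The module is installed in compiled form; this text tells all that it offers.
- The arm moves only by the tool jog_arm, never from a script. Its argument "series" is a list that holds one entry, the list of rows, each a list of 6 numbers: the shift along the tool's x, y, z in units of 30 mm (1.0 is 30 mm), then the turn, a rotation vector about the tool's x, y, z in degrees. A call has 1 to 5 rows; each row shifts and turns the pose as measured when the row begins, along the tool's axes as they then stand; what a row does not reach is not made up. A row lasts 1/8 s, in which the tool goes at most 62.5 mm and 10.7 degrees, less where a joint would pass 70% of its speed; a pose out of reach is approached as far as the arm can. A call is refused whole if a number of a shift passes 1 or a number of a turn 10.7, either way. A call with a gripper value outside its range is refused whole. "jaw" is the closure, from 0 (fully open) to 1 (shut), set as the call begins (left out, the last holds). The fingers move at their own pace and stop on an object; "newtons" is the grip in N (left out, the last holds). Time passes only in rows, so rows that do not move let the fingers close. It gives the time, the measured TCP pose, the force and the opening at its end, in the units of the state.
- monitor.state(): the state, without advancing time (a new reading comes with each control period).
- snapshot(name): name is "scene" or "top"; returns a dict with "frame" (480x640x3 uint8, red, green, blue), "intrinsics" (3x3 intrinsics, pixels), "origin" and "rotation" of the camera in the world. Camera axes: x right, y up, looking along -z (the intrinsics and any distortion apply to the point x, -y, -z); pixel columns grow to the right and rows downward; lengths in m; the calibration is good to about 2 mm. A picture is of the moment at which its call begins. There is no depth.
- order.job_done(): hands the job in, once; it reports no verdict.
The state is a dict: "clock": time; "joints": joint angles; "joint_velocities": joint speeds; "effort": joint torques, N m; "eef_pos": TCP position; "ee_rot": TCP orientation; "ft_force": force on the tool from outside, world axes, zero at the start; "moment": the same for the moment, N m; "width": finger opening in m.
Only numpy, scipy, OpenCV 4.12 (cv2) and the standard library are available. Lean on these libraries where they do the work, as an engineer would, in place of code of your own. Each camera call takes 0.05 s, during which the arm holds its last target.

## Working session

There is one attempt and no reset: what is moved stays moved. The work goes in short steps, Python scripts to look and compute and a tool call to move; the robot and the scene stay as the last step left them, time stands still between calls to the robot, and variables do not carry over. Pictures are saved under pics/ and viewed, and the job is handed in when it is done.

Besides the shell and the picture viewer there is one more tool, called after ">>>" as a command line: name --argument value ..., lists and objects as JSON in quotes. jog_arm: Moves the arm, as the interface text tells. Its arguments: {"type":"object","properties":{"series":{"type":"array"},"jaw":{"type":"number"},"newtons":{"type":"number"}},"required":["series"]}

```bash
mkdir -p pics; python3 - <<'E'
from station import monitor, snapshot
import cv2
print(monitor.state())
for n in("scene","top"):
    s=snapshot(n); cv2.imwrite(f"pics/{n}0.png",s["frame"][:,:,::-1]); print(n,s["intrinsics"],s["origin"],s["rotation"],[k for k in s])
E
```

```text
{'clock': 0.0, 'joints': array([-1.25050288,  0.41797577, -0.01031869,  1.61417403,  0.00469473,
        1.11072491, -0.05301739]), 'joint_velocities': array([-3.60079168e-04,  2.13355717e-04,  4.64613547e-05, -2.19900184e-03,
       -2.33414170e-04,  1.59778780e-03,  5.85781035e-04]), 'effort': array([-3.79265648e-04, -8.51273131e+01,  6.38973210e-01, -4.25972950e+01,
       -4.87527740e-02,  1.87518925e-02,  1.99921678e-04]), 'eef_pos': array([0.22108471, 0.58417489, 0.20482417]), 'ee_rot': array([ 3.90547361e-04,  8.22784585e-01,  5.68352998e-01, -4.93090585e-04]), 'ft_force': array([-0.10381376,  0.01460312, -0.03673398]), 'moment': array([-0.05886835,  0.02627123,  0.00050589]), 'width': 0.09389833121424696}
scene [[615.26368099   0.         313.31729386]
 [  0.         615.26368099 231.80218981]
 [  0.           0.           1.        ]] [ 1.43954839 -0.05895123  1.04840407] [0.69001583 0.2619099  0.24570586 0.62841864] ['frame', 'intrinsics', 'origin', 'rotation']
top [[568.91274638   0.         324.65719575]
 [  0.         568.91274638 249.31211275]
 [  0.           0.           1.        ]] [0.24204945 0.0327538  1.57445319] [-0.6871666  -0.07302872  0.07441313  0.71897953] ['frame', 'intrinsics', 'origin', 'rotation']
```

View pics/scene0.png

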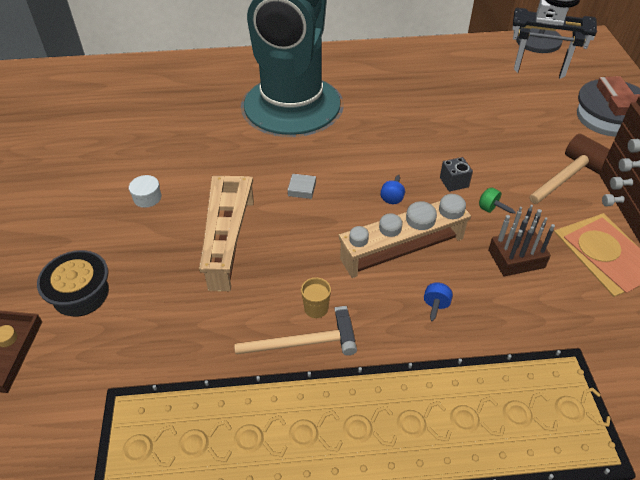

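View pics/top0.png

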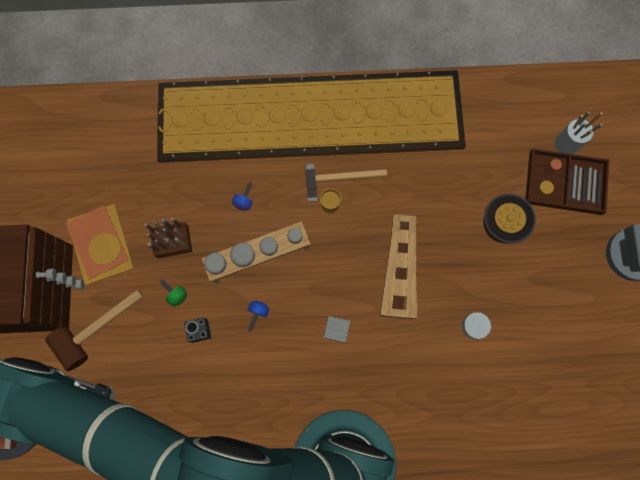

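```bash
cat > h.py <<'E'
import numpy as np, cv2
from scipy.spatial.transform import Rotation as R
def rot(q): return R.from_quat([q[1],q[2],q[3],q[0]]).as_matrix()
def ray(s,u,v):
    K=s["intrinsics"]; d=np.array([(u-K[0,2])/K[0,0],-(v-K[1,2])/K[1,1],-1.])
    return np.array(s["origin"]),rot(s["rotation"])@d
def onz(s,u,v,z):
    o,d=ray(s,u,v); return o+d*(z-o[2])/d[2]
def proj(s,p):
    c=rot(s["rotation"]).T@(np.array(p)-s["origin"]); K=s["intrinsics"]
    return np.array([K[0,2]+K[0,0]*c[0]/-c[2],K[1,2]+K[1,1]*c[1]/c[2]])
E
python3 - <<'E'
from h import *
from station import snapshot
s=snapshot("top");t=snapshot("scene")
print(proj(s,[0,0,0]),proj(t,[0,0,0]))
f=s["frame"]; hsv=cv2.cvtColor(f,cv2.COLOR_RGB2HSV)
# heads: low saturation
m=((hsv[...,1]<60)&(hsv[...,2]>70)).astype(np.uint8)
n,l,st,c=cv2.connectedComponentsWithStats(m)
for i in range(1,n):
    if 60<st[i,4]<2000 and 200<c[i,1]<300: print("T",c[i].round(1),st[i],onz(s,*c[i],.1).round(4))
g=cv2.cvtColor(f,cv2.COLOR_RGB2GRAY)
m=np.zeros_like(g); m[210:322,380:420]=(g[210:322,380:420]<80)
n,l,st,c=cv2.connectedComponentsWithStats(m)
for i in range(1,n):
    if st[i,4]>15: print("hole",c[i].round(1),st[i],onz(s,*c[i],.08).round(4))
a=cv2.resize(f[205:330,190:320],None,fx=5,fy=5,interpolation=cv2.INTER_CUBIC)[:590,:400*2]
b=cv2.resize(f[205:325,370:430],None,fx=5,fy=5,interpolation=cv2.INTER_CUBIC)[:590]
cv2.imwrite("pics/c1.png",cv2.resize(a,(650,590))[:,:,::-1]);cv2.imwrite("pics/c2.png",b[:,:,::-1])
tt=t["frame"]
cv2.imwrite("pics/c3.png",cv2.resize(tt[170:280,320:480],None,fx=5,fy=5,interpolation=cv2.INTER_CUBIC)[:,:,::-1])
E
```

```text
[342.94992757 463.69503275] [292.2608659 103.052328 ]
T [637.1 238. ] [633 224   7  40 154] [ 0.5474 -0.8078  0.1   ]
T [294.5 235. ] [288 228  14  15 162] [0.5971 0.1012 0.1   ]
T [620.9 257. ] [610 230  30  50 508] [ 0.4982 -0.7571  0.1   ]
T [268.1 245.5] [260 237  17  18 239] [0.5715 0.1722 0.1   ]
T [242.  254.1] [230 243  25  23 436] [0.5515 0.2417 0.1   ]
T [214.8 262.8] [205 253  21  21 338] [0.5313 0.3139 0.1   ]
T [ 45.9 274.2] [ 36 269  18  12 131] [0.5211 0.7578 0.1   ]
T [ 59.4 277.7] [ 56 273   8  11  77] [0.51   0.7218 0.1   ]
T [ 69. 281.] [ 65 276   9  11  74] [0.5002 0.6961 0.1   ]
T [ 77.9 283.7] [ 74 279   8  10  65] [0.4918 0.6724 0.1   ]
hole [386.6 211.6] [380 211  13   2  21] [ 0.656  -0.1505  0.08  ]
hole [386.7 221.2] [380 216  13  12  79] [ 0.629  -0.1491  0.08  ]
hole [404.2 225.3] [400 222   9   8  66] [ 0.6152 -0.1956  0.08  ]
hole [384.9 243.7] [380 231  12  29 241] [ 0.5667 -0.1399  0.08  ]
hole [418.  235.5] [417 232   3   8  24] [ 0.5853 -0.2307  0.08  ]
hole [418.  245.9] [417 241   3  11  30] [ 0.5567 -0.2283  0.08  ]
hole [402.5 247.4] [398 243  10  10  92] [ 0.5545 -0.1866  0.08  ]
hole [384.4 265.1] [380 260   8  11  32] [ 0.5083 -0.1348  0.08  ]
hole [417.9 264.9] [417 260   3  10  23] [ 0.5049 -0.224   0.08  ]
hole [400.9 273.1] [395 268  12  11 121] [ 0.485  -0.1772  0.08  ]
hole [382.7 275.2] [380 274   6   4  20] [ 0.4814 -0.1284  0.08  ]
hole [398.5 302. ] [392 296  14  13 150] [ 0.4081 -0.1651  0.08  ]
hole [396.3 317.5] [380 310  36  12  89] [ 0.368  -0.1564  0.08  ]
```

```bash
ls pics
```

```text
c1.png
c2.png
c3.png
scene0.png
top0.png
```

View pics/c3.png

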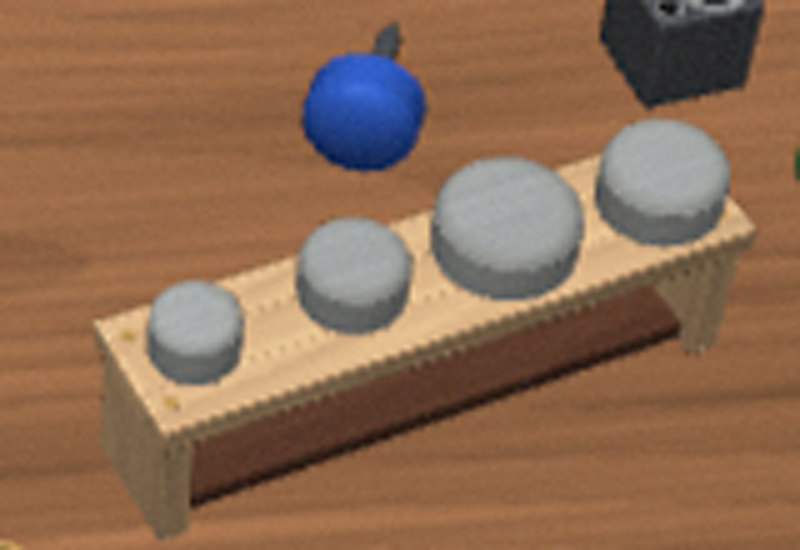

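View pics/c2.png

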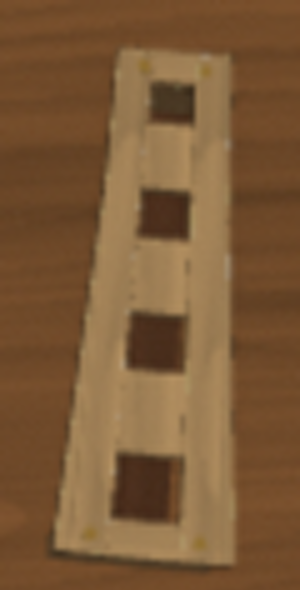

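View pics/c1.png

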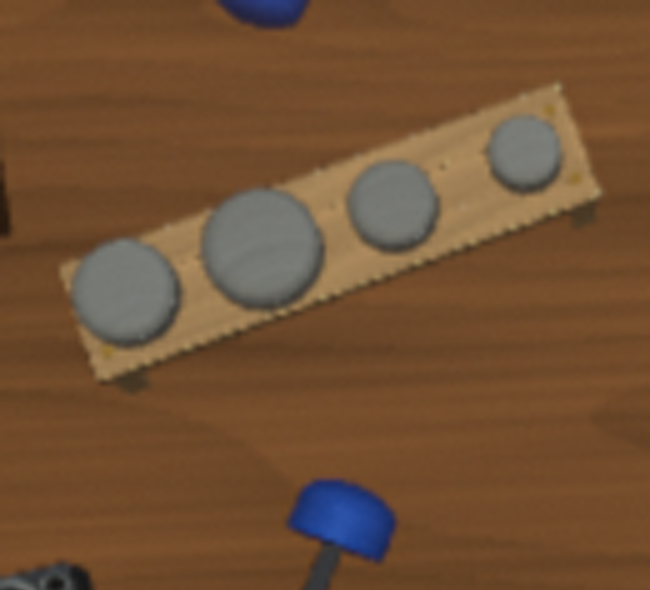

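```bash
python3 - <<'E'
from h import *
from station import snapshot
s=snapshot("top");t=snapshot("scene")
def px(U,V,o): return (U/5+o[0]-.4,V/5+o[1]-.4)
C=[onz(s,*px(U,V,(190,205)),.08) for U,V in[(60,267),(558,86),(600,193),(98,380)]]
C=np.array(C);print(C.round(4)); print("sides",np.linalg.norm(C-np.roll(C,-1,0),axis=1).round(4))
ctr=C.mean(0);d=(C[0]+C[3]-C[1]-C[2]);d/=np.linalg.norm(d);print("ctr",ctr.round(4),"ydir",d.round(4),np.degrees(np.arctan2(d[1],d[0])))
for n,y in zip("abdc",(-.111,-.037,.037,.111)): print(n,(ctr+d*y).round(4))
for U,V in[(525,153),(393,205),(263,247),(126,291)]: print("head top",onz(s,*px(U,V,(190,205)),.093).round(4))
# head top discs in scene (dome) centre bbox c3, 
H=np.array([onz(s,*px(U,V,(370,205)),.08) for U,V in[(173.5,103.5),(164.5,214.5),(157.5,343.5),(147.5,488.5)]])
y=np.array([-.105,-.043,.027,.105])
A=np.polyfit(y,H[:,:2],1);print("holes",H.round(4),A, np.linalg.norm(A[0]))
print("ang",np.degrees(np.arctan2(A[0][1],A[0][0])))
F=np.outer(y,A[0])+A[1];print(F.round(4))
for p in F: print("scene px",proj(t,[*p,.08]).round(1))
for yy in (-.111,-.037,.037,.111): print("scene px",proj(t,ctr+d*yy).round(1))
cv2.imwrite("pics/c4.png",cv2.resize(t["frame"][170:290,190:350],None,fx=5,fy=5,interpolation=cv2.INTER_CUBIC)[:,:,::-1])
E
```

```text
[[0.5499 0.3529 0.08  ]
 [0.6378 0.0828 0.08  ]
 [0.5773 0.0623 0.08  ]
 [0.4878 0.3327 0.08  ]]
sides [0.2841 0.0638 0.2848 0.0653]
ctr [0.5632 0.2077 0.08  ] ydir [-0.3119  0.9501  0.    ] 108.17198407693532
a [0.5979 0.1022 0.08  ]
b [0.5748 0.1725 0.08  ]
d [0.5517 0.2428 0.08  ]
c [0.5286 0.3132 0.08  ]
head top [0.5982 0.1013 0.093 ]
head top [0.5729 0.1726 0.093 ]
head top [0.5532 0.2422 0.093 ]
head top [0.5327 0.3152 0.093 ]
holes [[ 0.6153 -0.1959  0.08  ]
 [ 0.5542 -0.1865  0.08  ]
 [ 0.4843 -0.1776  0.08  ]
 [ 0.4074 -0.1667  0.08  ]] [[-0.99102844  0.13736534]
 [ 0.51130697 -0.18112182]] 1.0005031720284674
ang 172.1085779683751
[[ 0.6154 -0.1955]
 [ 0.5539 -0.187 ]
 [ 0.4845 -0.1774]
 [ 0.4072 -0.1667]]
scene px [215.7 256.4]
scene px [220.3 233.9]
scene px [225.  210.1]
scene px [230.  185.6]
scene px [358.6 239.3]
scene px [389.9 228.8]
scene px [420.2 218.5]
scene px [449.8 208.6]
```

View pics/c4.png

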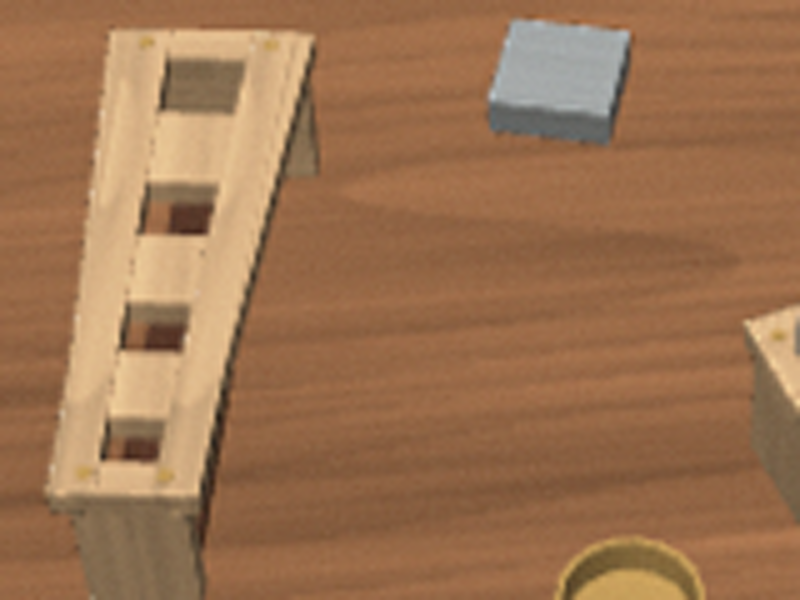

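```bash
cat > p.py <<'E'
import sys
from h import *
from station import monitor
# usage p.py x y z yawdeg
T=np.array([float(v) for v in sys.argv[1:4]]); yaw=np.radians(float(sys.argv[4]))
st=monitor.state(); p=np.array(st["eef_pos"]); M=rot(st["ee_rot"])
tgt=np.array([[np.cos(yaw),np.sin(yaw),0],[np.sin(yaw),-np.cos(yaw),0],[0,0,-1]]).T
if np.dot(tgt[:,0],M[:,0])<0 and len(sys.argv)<6: tgt[:,:2]*=-1
print("t",round(st["clock"],2),"p",p.round(4),"yaw",np.degrees(np.arctan2(M[1,0],M[0,0])).round(1),"tilt",np.degrees(np.arccos(-M[2,2])).round(2),"w",round(st["width"],4),"F",np.array(st["ft_force"]).round(1))
n=0
while n<25:
    r=R.from_matrix(M.T@tgt).as_rotvec(degrees=True); d=M.T@(T-p)/.03
    if np.abs(d).max()<.02 and np.abs(r).max()<.4: break
    k=min(1,1/max(np.abs(d).max(),1e-9)); kr=min(1,10/max(np.abs(r).max(),1e-9))
    row=[*(d*k).round(2),*(r*kr).round(1)]
    print("[%s],"%",".join("%g"%(v+0) for v in row),(p).round(3))
    p=p+M@(np.array(row[:3])*.03); M=M@R.from_rotvec(row[3:],degrees=True).as_matrix(); n+=1
E
python3 p.py .598 .102 .205 17.5
```

```text
t 0.3 p [0.2212 0.5844 0.2052] yaw 69.3 tilt 0.02 w 0.094 F [ 0.2 -0.3 -1. ]
[-0.61,1,0,0,0,10], [0.221 0.584 0.205]
[-0.39,1,0,0,0,10], [0.243 0.557 0.205]
[-0.2,1,0,0,0,10], [0.263 0.531 0.205]
[-0.02,1,0,0,0,10], [0.281 0.507 0.205]
[0.15,1,0,0,0,10], [0.3   0.484 0.205]
[0.34,1,0,0,0,1.8], [0.319 0.46  0.205]
[0.37,1,0,0,0,0], [0.338 0.435 0.205]
[0.38,1,0,0,0,0], [0.358 0.409 0.205]
[0.37,1,0,0,0,0], [0.378 0.384 0.205]
[0.38,1,0,0,0,0], [0.397 0.359 0.205]
[0.37,1,0,0,0,0], [0.417 0.334 0.205]
[0.38,1,0,0,0,0], [0.437 0.308 0.205]
[0.37,1,0,0,0,0], [0.456 0.283 0.205]
[0.38,1,0,0,0,0], [0.476 0.258 0.205]
[0.37,1,0,0,0,0], [0.496 0.233 0.205]
[0.38,1,0,0,0,0], [0.516 0.207 0.205]
[0.37,1,0,0,0,0], [0.535 0.182 0.205]
[0.38,1,0.01,0,0,0], [0.555 0.157 0.205]
[0.37,1,0,0,0,0], [0.575 0.132 0.205]
[0.07,0.18,0,0,0,0], [0.594 0.106 0.205]
```

>>> jog_arm --series '[[[-0.6, 1, 0, 0, 0, 10], [-0.4, 1, 0, 0, 0, 10], [-0.2, 1, 0, 0, 0, 10], [0, 1, 0, 0, 0, 10], [0.15, 1, 0, 0, 0, 10]]]' --jaw 0 --newtons 30

```text
clock: 0.92
eef_pos: [0.3188, 0.4568, 0.2046]
ee_rot: [0.0, 0.988, 0.156, -0.001]
ft_force: [0.9, -0.7, -0.1]
width: 0.0938
```

>>> jog_arm --series '[[[0.35, 1, 0, 0, 0, 1.8], [0.37, 1, 0, 0, 0, 0], [0.38, 1, 0, 0, 0, 0], [0.37, 1, 0, 0, 0, 0], [0.38, 1, 0, 0, 0, 0]]]'

```text
clock: 1.55
eef_pos: [0.4192, 0.3227, 0.2048]
ee_rot: [-0.0, 0.989, 0.147, -0.0]
ft_force: [-0.5, 0.1, 0.6]
width: 0.0939
```

```bash
python3 p.py .598 .102 .205 17.5
```

```text
t 1.55 p [0.4192 0.3227 0.2048] yaw 17.0 tilt 0.05 w 0.0939 F [-0.5  0.1  0.6]
[0.41,1,0,0,0,-0.5], [0.419 0.323 0.205]
[0.39,1,0,0,0,0], [0.44  0.298 0.205]
[0.39,1,0,0,0,0], [0.46  0.273 0.205]
[0.4,1,0,0,0,0], [0.48  0.247 0.205]
[0.39,1,0,0,0,0], [0.5   0.222 0.205]
[0.4,1,0,0,0,0], [0.521 0.197 0.205]
[0.39,1,0,0,0,0], [0.541 0.172 0.205]
[0.4,1,-0.01,0,0,0], [0.561 0.147 0.205]
[0.32,0.8,0,0,0,0], [0.582 0.122 0.205]
```

>>> jog_arm --series '[[[0.4, 1, 0, 0, 0, -0.5], [0.39, 1, 0, 0, 0, 0], [0.39, 1, 0, 0, 0, 0], [0.4, 1, 0, 0, 0, 0], [0.39, 1, 0, 0, 0, 0]]]'

```text
clock: 2.17
eef_pos: [0.5253, 0.1906, 0.2051]
ee_rot: [-0.0, 0.987, 0.161, -0.0]
ft_force: [0.9, 0.4, 0.3]
width: 0.0944
```

>>> jog_arm --series '[[[0.4, 1, 0, 0, 0, 0], [0.39, 1, 0, 0, 0, 0], [0.35, 0.9, 0.5, 0, 0, 0], [0.3, 0.7, 0.7, 0, 0, 0]]]'

```text
clock: 2.68
eef_pos: [0.6046, 0.0959, 0.1695]
ee_rot: [-0.0, 0.986, 0.168, 0.001]
ft_force: [0.8, 0.3, 0.6]
width: 0.0942
```

```bash
python3 p.py .598 .102 .084 17.5;  python3 - <<'E'
from h import *
from station import snapshot
s=snapshot("scene");cv2.imwrite("pics/d1.png",cv2.resize(s["frame"][130:290,300:500],None,fx=4,fy=4-.3,interpolation=cv2.INTER_CUBIC)[:,:,::-1])
E
```

```text
t 2.67 p [0.6046 0.0959 0.1695] yaw 19.3 tilt 0.14 w 0.0942 F [0.8 0.3 0.6]
[-0.05,-0.09,1,0,-0.1,1.8], [0.605 0.096 0.17 ]
[-0.05,-0.09,1,0,0,0], [0.602 0.098 0.14 ]
[-0.05,-0.08,0.85,0,0,0], [0.6  0.1  0.11]
```

View pics/d1.png

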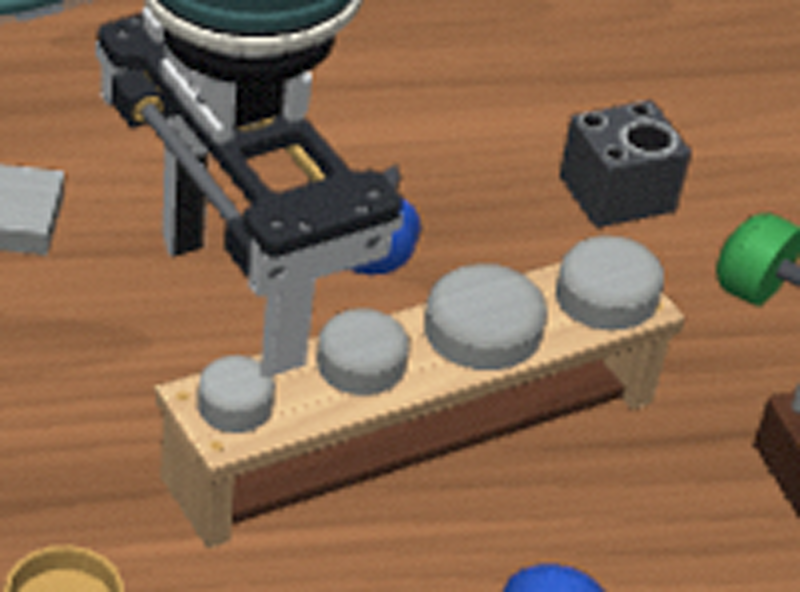

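>>> jog_arm --series '[[[-0.05, -0.09, 0.9, 0, 0, 1.8], [-0.05, -0.09, 0.9, 0, 0, 0], [-0.05, -0.08, 0.6, 0, 0, 0], [0, 0, 0.2, 0, 0, 0]]]'

```text
clock: 3.22
eef_pos: [0.5983, 0.0961, 0.0862]
ee_rot: [0.001, 0.988, 0.155, -0.0]
ft_force: [-0.3, 0.2, 1.0]
width: 0.094
```

```bash
python3 p.py .598 .102 .084 17.5;  python3 - <<'E'
from h import *
from station import snapshot
s=snapshot("scene");cv2.imwrite("pics/d2.png",cv2.resize(s["frame"][170:290,310:470],None,fx=5,fy=5-.1,interpolation=cv2.INTER_CUBIC)[:,:,::-1])
E
```

```text
t 3.23 p [0.5983 0.0961 0.0862] yaw 17.9 tilt 0.08 w 0.094 F [-0.3  0.2  1. ]
[0.05,-0.19,0.07,0.1,0.1,0.4], [0.598 0.096 0.086]
```

View pics/d2.png

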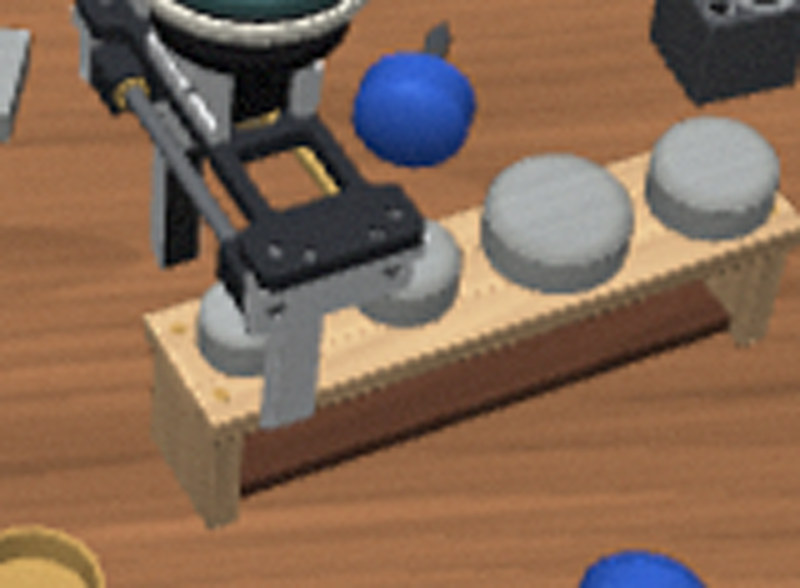

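>>> jog_arm --series '[[[0.05, -0.17, 0.07, 0, 0, 0.4], [0, 0, 0, 0, 0, 0]]]'

```text
clock: 3.52
eef_pos: [0.599, 0.1018, 0.0851]
ee_rot: [0.0, 0.988, 0.152, 0.0]
ft_force: [-0.4, -0.3, -0.0]
width: 0.0939
```

>>> jog_arm --series '[[[0, 0, 0, 0, 0, 0], [0, 0, 0, 0, 0, 0], [0, 0, 0, 0, 0, 0], [0, 0, 0, 0, 0, 0]]]' --jaw 1

```text
clock: 4.03
eef_pos: [0.5996, 0.102, 0.0863]
ee_rot: [0.0, 0.988, 0.152, 0.001]
ft_force: [0.9, -0.1, -0.2]
width: 0.0576
```

>>> jog_arm --series '[[[0, 0, 0.05, 0, 0, 0], [0, 0, 0, 0, 0, 0], [0, 0, 0, 0, 0, 0], [0, 0, 0, 0, 0, 0]]]'

```text
clock: 4.53
eef_pos: [0.5995, 0.1018, 0.0845]
ee_rot: [0.0, 0.988, 0.152, 0.001]
ft_force: [-0.5, -0.6, 0.2]
width: 0.0393
```

>>> jog_arm --series '[[[0, 0, 0, 0, 0, 0], [0, 0, 0, 0, 0, 0]]]'

```text
clock: 4.78
eef_pos: [0.5995, 0.1018, 0.0845]
ee_rot: [0.0, 0.988, 0.152, 0.001]
ft_force: [-0.1, 0.4, -0.2]
width: 0.0391
```

>>> jog_arm --series '[[[0, 0, -0.5, 0, 0, 0], [0, 0, -1, 0, 0, 0], [0, 0, -1, 0, 0, 0], [0, 0, -0.8, 0, 0, 0], [0, 0, 0, 0, 0, 0]]]'

```text
clock: 5.4
eef_pos: [0.5992, 0.1015, 0.1898]
ee_rot: [0.0, 0.988, 0.152, 0.002]
ft_force: [-0.3, 0.3, -2.6]
width: 0.0392
```

```bash
python3 p.py .6165 -.1955 .185 82.1;  python3 - <<'E'
from h import *
from station import snapshot
s=snapshot("scene");cv2.imwrite("pics/d3.png",cv2.resize(s["frame"][150:270,310:470],None,fx=5,fy=5-.1,interpolation=cv2.INTER_CUBIC)[:,:,::-1])
E
```

```text
t 5.4 p [0.5992 0.1015 0.1898] yaw 17.5 tilt 0.18 w 0.0392 F [-0.3  0.3 -2.6]
[-0.25,1,0.02,0,0,-10], [0.599 0.102 0.19 ]
[-0.45,1,0.02,0,0,-10], [0.601 0.071 0.189]
[-0.68,1,0.02,0,0,-10], [0.603 0.038 0.189]
[-0.97,1,0.02,0.1,0,-10], [0.605 0.002 0.188]
[-1,0.72,0.02,0,0,-10], [ 0.607 -0.04   0.187]
[-1,0.49,0.02,0.1,0,-10], [ 0.609 -0.077  0.187]
[-1,0.28,0.01,0,-0.1,-4.6], [ 0.612 -0.11   0.186]
[-1,0.2,0.02,0,0,0], [ 0.613 -0.142  0.186]
[-0.77,0.16,0.01,0,0,0], [ 0.615 -0.172  0.185]
```

View pics/d3.png

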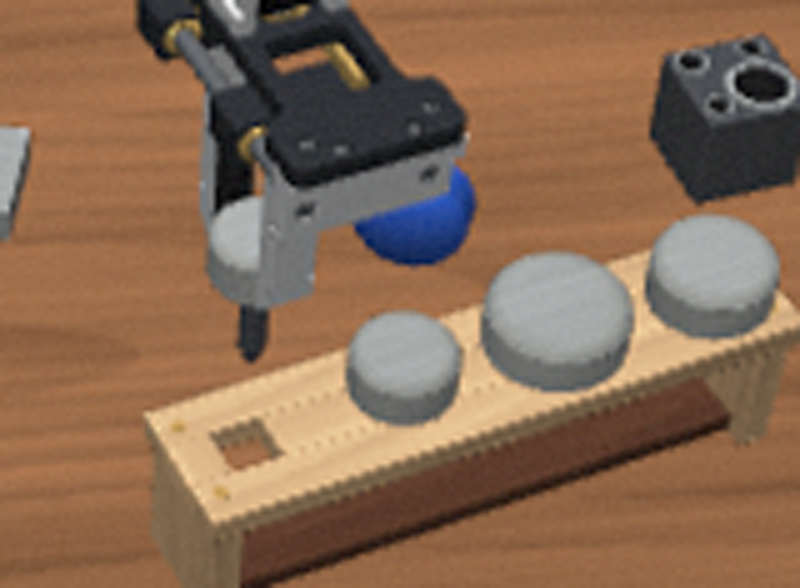

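```bash
python3 - <<'E'
from h import *
from station import snapshot
s=snapshot("scene")
print(onz(s,253/5+310-.4,357/4.9+150-.4,.133))
print(proj(s,[.5992,.1015,.133]), (253/5+310-.4,357/4.9+150-.4))
E
```

```text
[0.59908181 0.10301725 0.133     ]
[359.46697408 222.55348083] (360.20000000000005, 222.45714285714283)
```

>>> jog_arm --series '[[[-0.25, 1, 0, 0, 0, -10], [-0.45, 1, 0, 0, 0, -10], [-0.68, 1, 0, 0, 0, -10], [-0.97, 1, 0, 0, 0, -10], [-1, 0.72, 0, 0, 0, -10]]]'

```text
clock: 6.12
eef_pos: [0.6077, -0.078, 0.1812]
ee_rot: [-0.002, 0.823, 0.569, -0.004]
ft_force: [1.5, 0.0, -2.2]
width: 0.0395
```

```bash
python3 p.py .6165 -.1955 .175 82.1
```

```text
t 6.12 p [ 0.6077 -0.078   0.1812] yaw 69.3 tilt 0.53 w 0.0395 F [ 1.5  0.  -2.2]
[-1,0.47,0.06,-0.4,0.2,-10], [ 0.608 -0.078  0.181]
[-1,0.27,0.05,-0.1,0,-2.8], [ 0.61  -0.111  0.179]
[-1,0.21,0.06,0,0,0], [ 0.613 -0.142  0.178]
[-0.75,0.16,0.04,0,0,0], [ 0.615 -0.173  0.176]
```

>>> jog_arm --series '[[[-1, 0.47, 0, -0.4, 0.2, -10], [-1, 0.27, 0, -0.1, 0, -2.8], [-1, 0.21, 0, 0, 0, 0], [-0.75, 0.15, 0, 0, 0, 0], [0, 0, 0, 0, 0, 0]]]'

```text
clock: 6.75
eef_pos: [0.6131, -0.2025, 0.1741]
ee_rot: [-0.003, 0.752, 0.659, -0.003]
ft_force: [0.0, 0.9, -2.9]
width: 0.0395
```

```bash
python3 p.py .6165 -.1955 .150 82.1; python3 - <<'E'
from h import *
from station import snapshot
for n,(a,b,c,d) in (("scene",(140,290,150,350)),("top",(190,310,340,500))):
  s=snapshot(n);cv2.imwrite(f"pics/e1{n}.png",cv2.resize(s["frame"][a:b,c:d],None,fx=4,fy=4,interpolation=cv2.INTER_CUBIC)[:,:,::-1])
E
```

```text
t 6.75 p [ 0.6131 -0.2025  0.1741] yaw 82.5 tilt 0.54 w 0.0395 F [ 0.   0.9 -2.9]
[0.25,0.09,0.8,-0.5,0,0.4], [ 0.613 -0.202  0.174]
```

View pics/e1scene.png

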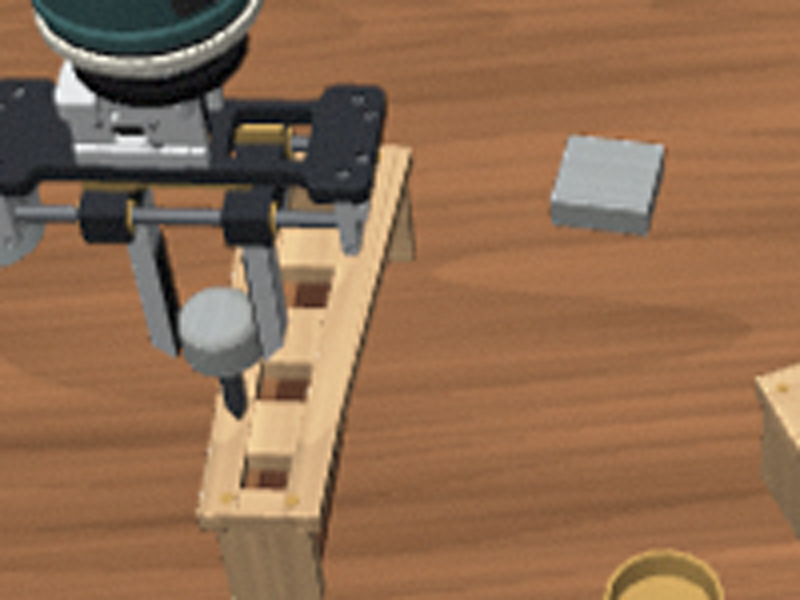

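```bash
python3 - <<'E'
from h import *
from station import snapshot
s=snapshot("scene")
print(onz(s,209.1,243.2,.1176),proj(s,[.6131,-.2025,.1176]),proj(s,[.6131,-.2025,.165]))
E
python3 p.py .6165 -.1955 .135 82.1
```

```text
[ 0.61146202 -0.20413494  0.1176    ] [209.89879211 243.75232238] [206.62748347 227.81699367]
t 6.9 p [ 0.6138 -0.1995  0.1747] yaw 82.7 tilt 0.5 w 0.0394 F [ 0.2 -0.4 -2.8]
[0.11,0.06,1,-0.5,-0.1,0.6], [ 0.614 -0.2    0.175]
[0.03,0.02,0.32,0,0,0], [ 0.616 -0.196  0.145]
```

>>> jog_arm --series '[[[0.12, 0.08, 0.2, -0.4, 0, 0.5], [0, 0, 0, 0, 0, 0], [0, 0, 0, 0, 0, 0]]]'

```text
clock: 7.28
eef_pos: [0.6171, -0.1934, 0.1679]
ee_rot: [-0.001, 0.753, 0.658, 0.0]
ft_force: [-0.1, -0.1, -2.5]
width: 0.0392
```

```bash
python3 p.py .6165 -.1955 .086 82.1
```

```text
t 7.28 p [ 0.6171 -0.1934  0.1679] yaw 82.3 tilt 0.14 w 0.0392 F [-0.1 -0.1 -2.5]
[-0.03,0,1,-0.1,-0.1,0.2], [ 0.617 -0.193  0.168]
[-0.03,-0.01,1,0,0,0], [ 0.617 -0.194  0.138]
[-0.01,0,0.73,0,0,0], [ 0.617 -0.195  0.108]
```

>>> jog_arm --series '[[[-0.06, 0, 0.8, 0, 0, 0], [-0.02, 0, 0.8, 0, 0, 0], [0, 0, 0, 0, 0, 0]]]'

```text
clock: 7.65
eef_pos: [0.6173, -0.1952, 0.1197]
ee_rot: [-0.001, 0.753, 0.658, 0.001]
ft_force: [-0.1, -0.3, -0.9]
width: 0.039
```

```bash
python3 p.py .6165 -.1955 .086 82.1; python3 - <<'E'
from h import *
from station import snapshot
for n,(a,b,c,d) in (("scene",(140,290,150,350)),):
  s=snapshot(n);cv2.imwrite(f"pics/e2{n}.png",cv2.resize(s["frame"][a:b,c:d],None,fx=4,fy=4,interpolation=cv2.INTER_CUBIC)[:,:,::-1])
E
```

```text
t 7.65 p [ 0.6173 -0.1952  0.1197] yaw 82.4 tilt 0.1 w 0.039 F [-0.1 -0.3 -0.9]
[-0.01,-0.02,1,0,-0.1,0.3], [ 0.617 -0.195  0.12 ]
[0,-0.01,0.12,0,0,0], [ 0.617 -0.195  0.09 ]
```

View pics/e2scene.png

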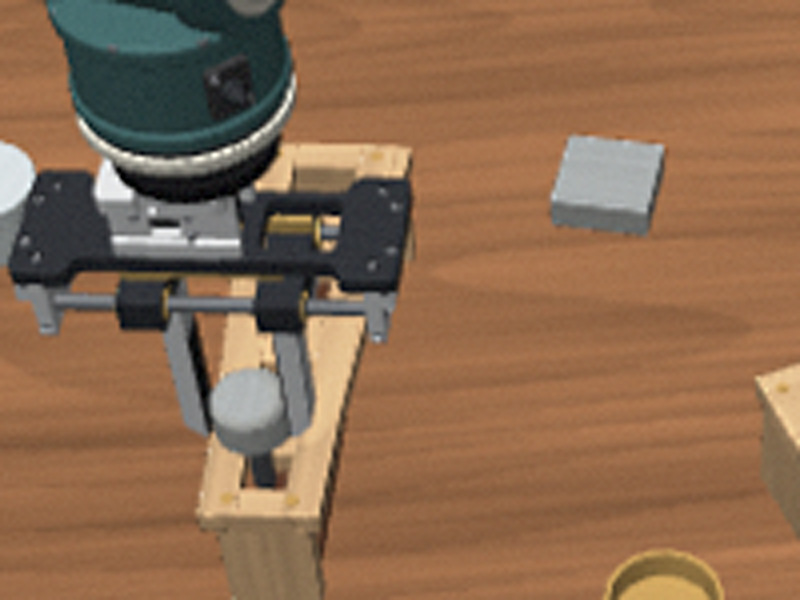

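>>> jog_arm --series '[[[0, 0, 0.8, 0, 0, 0], [0, 0, 0.3, 0, 0, 0], [0, 0, 0.05, 0, 0, 0], [0, 0, 0, 0, 0, 0]]]'

```text
clock: 8.2
eef_pos: [0.6205, -0.196, 0.0906]
ee_rot: [0.002, 0.753, 0.658, 0.003]
ft_force: [1.1, 0.1, -2.0]
width: 0.0391
```

>>> jog_arm --series '[[[0, 0, 0, 0, 0, 0], [0, 0, 0, 0, 0, 0], [0, 0, 0, 0, 0, 0], [0, 0, 0, 0, 0, 0], [0, 0, 0, 0, 0, 0]]]' --jaw 0.1

```text
clock: 8.82
eef_pos: [0.6217, -0.1964, 0.0927]
ee_rot: [0.004, 0.753, 0.658, 0.004]
ft_force: [-0.5, -0.1, 0.1]
width: 0.0838
```

>>> jog_arm --series '[[[0, 0, -0.7, 0, 0, 0], [0, 0, -1, 0, 0, 0], [0, 0, -1, 0, 0, 0], [0, 0, -1, 0, 0, 0]]]'

```text
clock: 9.32
eef_pos: [0.6197, -0.1963, 0.2095]
ee_rot: [0.003, 0.753, 0.658, 0.003]
ft_force: [-0.4, 0.1, -0.4]
width: 0.0844
```

```bash
python3 p.py .575 .1725 .19 17.5; python3 - <<'E'
from h import *
from station import snapshot
for n,(a,b,c,d) in (("scene",(140,290,150,350)),):
  s=snapshot(n);cv2.imwrite(f"pics/e3{n}.png",cv2.resize(s["frame"][a:b,c:d],None,fx=4,fy=4,interpolation=cv2.INTER_CUBIC)[:,:,::-1])
E
```

```text
t 9.32 p [ 0.6197 -0.1963  0.2095] yaw 82.3 tilt 0.52 w 0.0844 F [-0.4  0.1 -0.4]
[1,-0.26,0.05,0.1,0,10], [ 0.62  -0.196  0.21 ]
[1,-0.46,0.06,0.1,-0.1,10], [ 0.616 -0.166  0.208]
[1,-0.69,0.06,0.1,0,10], [ 0.612 -0.133  0.206]
[1,-0.99,0.07,0,0,10], [ 0.608 -0.097  0.204]
[0.71,-1,0.06,0,-0.1,10], [ 0.602 -0.055  0.202]
[0.48,-1,0.06,0.1,-0.1,10], [ 0.598 -0.018  0.2  ]
[0.28,-1,0.06,0,0,4.8], [0.594 0.015 0.198]
[0.19,-1,0.05,0,0,0], [0.59  0.046 0.197]
[0.19,-1,0.05,0,0,0], [0.587 0.076 0.195]
[0.18,-1,0.06,0,0,0], [0.583 0.106 0.194]
[0.19,-1,0.05,0,0,0], [0.579 0.137 0.192]
[0.03,-0.18,0.01,0,0,0], [0.576 0.167 0.19 ]
```

View pics/e3scene.png

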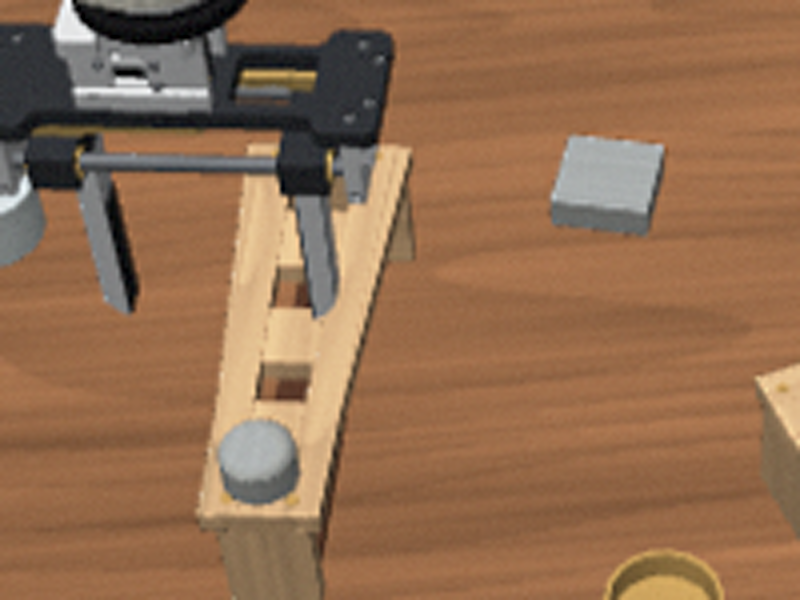

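>>> jog_arm --series '[[[1, -0.26, 0, 0, 0, 10], [1, -0.46, 0, 0, 0, 10], [1, -0.69, 0, 0, 0, 10], [1, -0.99, 0, 0, 0, 10], [0.71, -1, 0, 0, 0, 10]]]'

```text
clock: 10.0
eef_pos: [0.6019, -0.0176, 0.2217]
ee_rot: [0.004, 0.965, 0.263, 0.011]
ft_force: [1.1, 0.7, -0.3]
width: 0.0845
```

```bash
python3 p.py .575 .1725 .19 17.5; python3 - <<'E'
from h import *
from station import snapshot
for n,(a,b,c,d) in (("scene",(160,290,180,300)),):
  s=snapshot(n);cv2.imwrite(f"pics/e4{n}.png",cv2.resize(s["frame"][220:290,190:250],None,fx=8,fy=8,interpolation=cv2.INTER_CUBIC)[:,:,::-1])
for c in((.6165,-.1955),(.6205,-.196)):
  th=np.linspace(0,6.28,73)
  for z in(.08,.085,.09):
    P=np.array([proj(s,[c[0]+.02*np.cos(t),c[1]+.02*np.sin(t),z]) for t in th]); print(c,z,P.min(0).round(1),P.max(0).round(1))
E
```

```text
t 10.0 p [ 0.6019 -0.0176  0.2217] yaw 30.5 tilt 1.31 w 0.0845 F [ 1.1  0.7 -0.3]
[0.41,-1,0.17,0.5,-0.9,10], [ 0.602 -0.018  0.222]
[0.22,-1,0.17,0.2,-0.2,3], [0.597 0.014 0.216]
[0.17,-1,0.17,0,0,0], [0.593 0.045 0.211]
[0.17,-1,0.17,0,0,0], [0.589 0.075 0.206]
[0.16,-1,0.17,0,0,0], [0.585 0.105 0.201]
[0.17,-1,0.16,0,0,0], [0.58  0.135 0.196]
[0.03,-0.24,0.04,0,0,0], [0.576 0.165 0.191]
(0.6165, -0.1955) 0.08 [206.  249.3] [225.5 264.4]
(0.6165, -0.1955) 0.085 [205.6 247.8] [225.3 262.8]
(0.6165, -0.1955) 0.09 [205.3 246.2] [225.  261.2]
(0.6205, -0.196) 0.08 [205.7 250.8] [225.3 265.9]
(0.6205, -0.196) 0.085 [205.3 249.3] [225.  264.3]
(0.6205, -0.196) 0.09 [205.  247.7] [224.7 262.8]
```

View pics/e4scene.png

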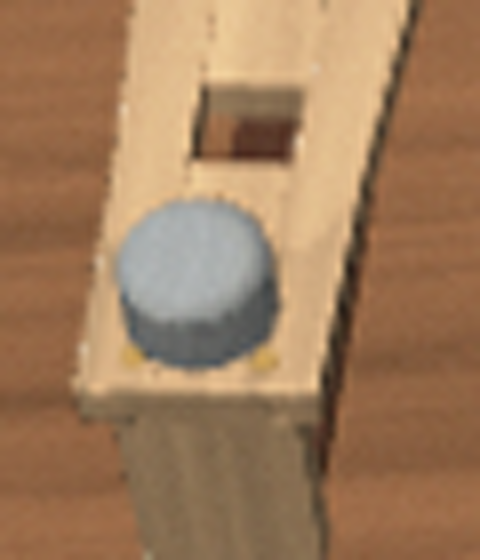

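>>> jog_arm --series '[[[0.4, -1, 0.3, 0.5, -0.9, 10], [0.22, -1, 0.2, 0.2, -0.2, 3], [0.17, -1, 0.17, 0, 0, 0], [0.17, -1, 0.17, 0, 0, 0], [0.17, -1, 0.17, 0, 0, 0]]]'

```text
clock: 10.68
eef_pos: [0.5828, 0.1443, 0.1976]
ee_rot: [-0.002, 0.989, 0.146, 0.003]
ft_force: [0.3, -0.3, -0.7]
width: 0.0844
```

```bash
python3 p.py .575 .1725 .14 17.5
```

```text
t 10.68 p [0.5828 0.1443 0.1976] yaw 16.8 tilt 0.46 w 0.0844 F [ 0.3 -0.3 -0.7]
[0,-0.5,1,-0.2,-0.4,-0.7], [0.583 0.144 0.198]
[0.02,-0.47,0.92,0,0,0], [0.579 0.159 0.168]
```

>>> jog_arm --series '[[[0, -0.5, 0.8, -0.2, -0.4, -0.7], [0, -0.35, 0.9, 0, 0, 0], [0, 0, 0, 0, 0, 0], [0, 0, 0, 0, 0, 0]]]'

```text
clock: 11.18
eef_pos: [0.5765, 0.1718, 0.1505]
ee_rot: [-0.001, 0.988, 0.155, 0.002]
ft_force: [-0.6, -0.3, 0.7]
width: 0.0848
```

```bash
python3 p.py .575 .1725 .0845 17.5
```

```text
t 11.18 p [0.5765 0.1718 0.1505] yaw 17.8 tilt 0.3 w 0.0848 F [-0.6 -0.3  0.7]
[-0.02,-0.02,1,0,-0.3,0.3], [0.577 0.172 0.151]
[-0.02,-0.01,1,0,0,0], [0.576 0.172 0.121]
[-0.01,-0.01,0.2,0,0,0], [0.575 0.172 0.091]
```

>>> jog_arm --series '[[[0, 0, 0.9, 0, -0.3, 0.3], [0, 0, 0.9, 0, 0, 0], [0, 0, 0.2, 0, 0, 0], [0, 0, 0, 0, 0, 0]]]'

```text
clock: 11.68
eef_pos: [0.5805, 0.1701, 0.0955]
ee_rot: [-0.001, 0.989, 0.151, 0.004]
ft_force: [0.3, -0.1, 0.0]
width: 0.0847
```

```bash
python3 p.py .575 .1725 .0845 17.5
```

```text
t 11.68 p [0.5805 0.1701 0.0955] yaw 17.4 tilt 0.43 w 0.0847 F [ 0.3 -0.1  0. ]
[-0.15,-0.13,0.37,-0.1,-0.4,-0.1], [0.58  0.17  0.096]
```

>>> jog_arm --series '[[[-0.15, -0.08, 0.35, 0, -0.4, 0]]]'

```text
clock: 11.8
eef_pos: [0.5766, 0.1711, 0.0865]
ee_rot: [-0.001, 0.989, 0.151, 0.001]
ft_force: [0.5, 0.9, -0.1]
width: 0.0845
```

```bash
python3 p.py .575 .1725 .0845 17.5
```

```text
t 11.8 p [0.5766 0.1711 0.0865] yaw 17.3 tilt 0.18 w 0.0845 F [ 0.5  0.9 -0.1]
[-0.04,-0.06,0.07,-0.1,-0.2,-0.2], [0.577 0.171 0.086]
```

>>> jog_arm --series '[[[0, 0, 0.07, 0, -0.2, 0], [0, 0, 0, 0, 0, 0], [0, 0, 0, 0, 0, 0], [0, 0, 0, 0, 0, 0]]]' --jaw 1

```text
clock: 12.3
eef_pos: [0.5762, 0.1714, 0.0846]
ee_rot: [-0.001, 0.989, 0.151, -0.001]
ft_force: [-1.1, -0.5, -0.2]
width: 0.0482
```

>>> jog_arm --series '[[[0, 0, 0, 0, 0, 0], [0, 0, 0, 0, 0, 0], [0, 0, 0, 0, 0, 0]]]'

```text
clock: 12.68
eef_pos: [0.5762, 0.1713, 0.0846]
ee_rot: [-0.001, 0.989, 0.151, -0.001]
ft_force: [-0.6, 0.4, -1.6]
width: 0.0472
```

>>> jog_arm --series '[[[0, 0, -0.5, 0, 0, 0], [0, 0, -1, 0, 0, 0], [0, 0, -1, 0, 0, 0], [0, 0, -1, 0, 0, 0], [0, 0, 0, 0, 0, 0]]]'

```text
clock: 13.3
eef_pos: [0.5765, 0.1709, 0.1963]
ee_rot: [-0.001, 0.989, 0.151, -0.0]
ft_force: [0.2, 1.0, -3.1]
width: 0.0475
```

```bash
python3 p.py .5555 -.187 .175 82.1;  python3 - <<'E'
from h import *
from station import snapshot
s=snapshot("scene");cv2.imwrite("pics/d4.png",cv2.resize(s["frame"][150:270,310:470],None,fx=5,fy=5,interpolation=cv2.INTER_CUBIC)[:,:,::-1])
E
```

```text
t 13.3 p [0.5765 0.1709 0.1963] yaw 17.3 tilt 0.08 w 0.0475 F [ 0.2  1.  -3.1]
[-0.38,1,0.06,0,0,-10], [0.577 0.171 0.196]
[-0.59,1,0.07,0,0,-10], [0.575 0.139 0.194]
[-0.86,1,0.08,0,0,-10], [0.573 0.104 0.192]
[-1,0.82,0.07,0,0,-10], [0.57  0.065 0.19 ]
[-1,0.56,0.07,0,0,-10], [0.568 0.026 0.188]
[-1,0.35,0.06,0,0,-10], [ 0.566 -0.008  0.186]
[-1,0.16,0.06,0,-0.1,-4.8], [ 0.564 -0.04   0.184]
[-1,0.08,0.06,0,0,0], [ 0.562 -0.071  0.182]
[-1,0.08,0.06,0,0,0], [ 0.561 -0.101  0.18 ]
[-1,0.08,0.06,0,0,0], [ 0.559 -0.131  0.178]
[-0.88,0.07,0.05,0,0,0], [ 0.557 -0.161  0.177]
```

View pics/d4.png

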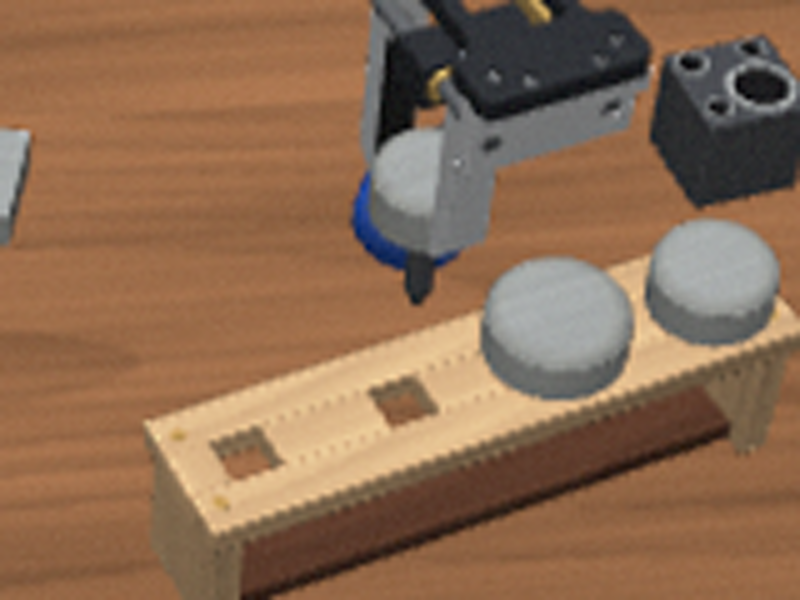

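Stake b held upright, stem tip at crop (417,302). Carry on; keep it high past stake a (top 0.111).

>>> jog_arm --series '[[[-0.38, 1, 0, 0, 0, -10], [-0.59, 1, 0, 0, 0, -10], [-0.86, 1, 0, 0, 0, -10], [-1, 0.82, 0, 0, 0, -10], [-1, 0.56, 0, 0, 0, -10]]]'

```text
clock: 13.98
eef_pos: [0.5637, -0.0108, 0.1895]
ee_rot: [-0.003, 0.823, 0.568, -0.004]
ft_force: [0.7, 0.9, -3.5]
width: 0.0478
```

```bash
python3 p.py .5555 -.187 .18 82.1
```

```text
t 13.97 p [ 0.5637 -0.0108  0.1895] yaw 69.2 tilt 0.58 w 0.0478 F [ 0.7  0.9 -3.5]
[-1,0.33,0.06,-0.4,0.1,-10], [ 0.564 -0.011  0.19 ]
[-1,0.14,0.06,-0.2,0.1,-2.9], [ 0.562 -0.042  0.188]
[-1,0.09,0.05,0,0,0], [ 0.561 -0.073  0.186]
[-1,0.09,0.05,0,0,0], [ 0.559 -0.103  0.184]
[-1,0.1,0.05,0,0,0], [ 0.558 -0.133  0.183]
[-0.8,0.07,0.05,0,0,0], [ 0.557 -0.163  0.181]
```

>>> jog_arm --series '[[[-1, 0.33, 0, -0.4, 0, -10], [-1, 0.14, 0, -0.2, 0, -2.9], [-1, 0.09, 0, 0, 0, 0], [-1, 0.09, 0, 0, 0, 0], [-0.9, 0.1, 0, 0, 0, 0]]]'

```text
clock: 14.6
eef_pos: [0.5541, -0.1654, 0.1845]
ee_rot: [-0.002, 0.751, 0.66, -0.004]
ft_force: [0.0, -0.4, -2.0]
width: 0.0474
```

>>> jog_arm --series '[[[-0.5, 0.05, 0, 0, 0, 0], [0, 0, 0, 0, 0, 0], [0, 0, 0, 0, 0, 0]]]'

```text
clock: 14.98
eef_pos: [0.5525, -0.1811, 0.1826]
ee_rot: [-0.003, 0.752, 0.66, -0.005]
ft_force: [-0.2, -0.7, -1.8]
width: 0.0469
```

```bash
python3 p.py .5565 -.187 .155 82.1
```

```text
t 14.97 p [ 0.5525 -0.1811  0.1826] yaw 82.5 tilt 0.64 w 0.0469 F [-0.2 -0.7 -1.8]
[-0.18,0.17,0.92,-0.6,0.2,0.4], [ 0.552 -0.181  0.183]
```

>>> jog_arm --series '[[[-0.18, 0.17, 0.9, -0.6, 0.2, 0.4], [0, 0, 0, 0, 0, 0]]]'

```text
clock: 15.22
eef_pos: [0.5572, -0.1847, 0.1552]
ee_rot: [-0.0, 0.753, 0.658, 0.0]
ft_force: [-0.4, -0.9, -2.5]
width: 0.0475
```

```bash
python3 p.py .5565 -.187 .12 82.1; python3 - <<'E'
from h import *
from station import snapshot
for n,(a,b,c,d) in (("scene",(140,290,150,350)),):
  s=snapshot(n);cv2.imwrite(f"pics/f1{n}.png",cv2.resize(s["frame"][a:b,c:d],None,fx=4,fy=4,interpolation=cv2.INTER_CUBIC)[:,:,::-1])
E
```

```text
t 15.22 p [ 0.5572 -0.1847  0.1552] yaw 82.3 tilt 0.07 w 0.0475 F [-0.4 -0.9 -2.5]
[-0.07,-0.01,1,0,-0.1,0.2], [ 0.557 -0.185  0.155]
[-0.01,0,0.17,0,0,0], [ 0.557 -0.187  0.125]
```

View pics/f1scene.png

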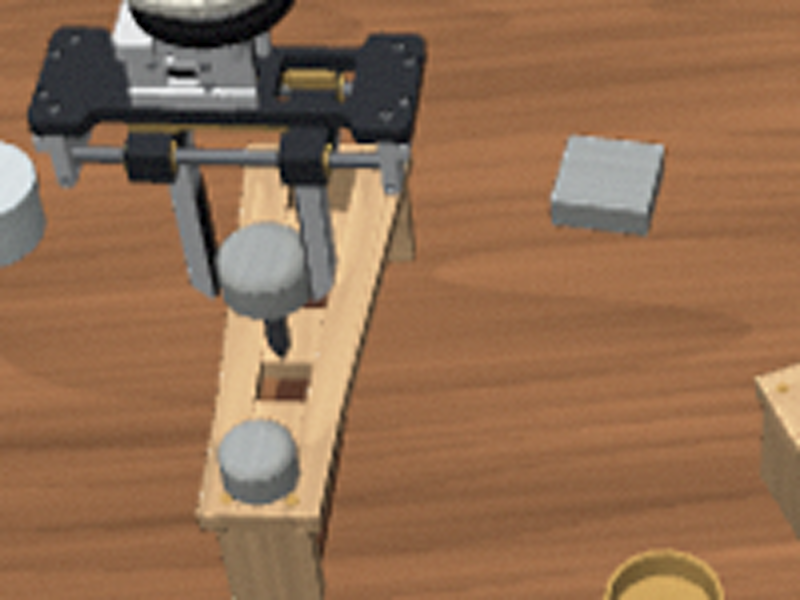

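>>> jog_arm --series '[[[-0.07, 0, 0.9, 0, 0, 0], [0, 0, 0.9, 0, 0, 0]]]'

```text
clock: 15.52
eef_pos: [0.5605, -0.1855, 0.1056]
ee_rot: [0.002, 0.752, 0.659, 0.003]
ft_force: [-0.2, 0.6, -3.2]
width: 0.0473
```

```bash
python3 p.py .5565 -.187 .086 82.1
```

```text
t 15.53 p [ 0.5605 -0.1855  0.1056] yaw 82.4 tilt 0.45 w 0.0473 F [-0.2  0.6 -3.2]
[-0.07,-0.13,0.65,0.4,-0.1,0.3], [ 0.56  -0.186  0.106]
```

>>> jog_arm --series '[[[-0.07, -0.13, 0.6, 0.4, 0, 0.3], [0, 0, 0, 0, 0, 0]]]'

```text
clock: 15.78
eef_pos: [0.5564, -0.186, 0.0873]
ee_rot: [-0.001, 0.753, 0.657, 0.0]
ft_force: [-0.0, -0.5, -2.7]
width: 0.0473
```

```bash
python3 p.py .5565 -.187 .085 82.1
```

```text
t 15.78 p [ 0.5564 -0.186   0.0873] yaw 82.2 tilt 0.1 w 0.0473 F [-0.  -0.5 -2.7]
[-0.03,0.01,0.08,0,-0.1,0.1], [ 0.556 -0.186  0.087]
```

>>> jog_arm --series '[[[0, 0, 0.08, 0, 0, 0], [0, 0, 0, 0, 0, 0]]]'

```text
clock: 16.02
eef_pos: [0.5574, -0.1861, 0.0867]
ee_rot: [0.0, 0.753, 0.658, 0.001]
ft_force: [-0.0, 0.2, -2.5]
width: 0.0473
```

>>> jog_arm --series '[[[0, 0, 0, 0, 0, 0], [0, 0, 0, 0, 0, 0], [0, 0, 0, 0, 0, 0], [0, 0, 0, 0, 0, 0], [0, 0, 0, 0, 0, 0]]]' --jaw 0.1

```text
clock: 16.65
eef_pos: [0.5585, -0.1864, 0.0884]
ee_rot: [0.001, 0.753, 0.658, 0.002]
ft_force: [0.2, -0.4, -0.2]
width: 0.0844
```

>>> jog_arm --series '[[[0, 0, -0.7, 0, 0, 0], [0, 0, -1, 0, 0, 0], [0, 0, -1, 0, 0, 0], [0, 0, -1, 0, 0, 0]]]'

```text
clock: 17.15
eef_pos: [0.5566, -0.1861, 0.2002]
ee_rot: [-0.001, 0.753, 0.657, 0.0]
ft_force: [-0.5, 0.2, -0.2]
width: 0.0848
```

```bash
python3 p.py .5315 .314 .20 17.5; python3 - <<'E'
from h import *
from station import snapshot
for n,(a,b,c,d) in (("scene",(140,290,150,350)),):
  s=snapshot(n);cv2.imwrite(f"pics/f2{n}.png",cv2.resize(s["frame"][a:b,c:d],None,fx=4,fy=4,interpolation=cv2.INTER_CUBIC)[:,:,::-1])
E
```

```text
t 17.15 p [ 0.5566 -0.1861  0.2002] yaw 82.2 tilt 0.09 w 0.0848 F [-0.5  0.2 -0.2]
[1,-0.19,0,0,0,10], [ 0.557 -0.186  0.2  ]
[1,-0.38,0,0,0,10], [ 0.555 -0.156  0.2  ]
[1,-0.59,0,0,0,10], [ 0.553 -0.124  0.2  ]
[1,-0.86,0,0,0,10], [ 0.552 -0.089  0.2  ]
[0.82,-1,0,0,0,10], [ 0.55  -0.049  0.2  ]
[0.56,-1,0,-0.1,0,10], [ 0.548 -0.011  0.2  ]
[0.35,-1,0,0,0,4.7], [0.546 0.024 0.2  ]
[0.26,-1,0,0,0,0], [0.544 0.056 0.2  ]
[0.26,-1,0,0,0,0], [0.543 0.087 0.2  ]
[0.26,-1,0,0,0,0], [0.541 0.117 0.2  ]
[0.26,-1,0,0,0,0], [0.54  0.148 0.2  ]
[0.26,-1,0,0,0,0], [0.538 0.179 0.2  ]
[0.26,-1,0,0,0,0], [0.536 0.21  0.2  ]
[0.27,-1,0.01,0,0,0], [0.535 0.241 0.2  ]
[0.26,-1,0,0,0,0], [0.533 0.272 0.2  ]
[0.1,-0.34,0.01,0,0,0], [0.532 0.303 0.2  ]
```

View pics/f2scene.png

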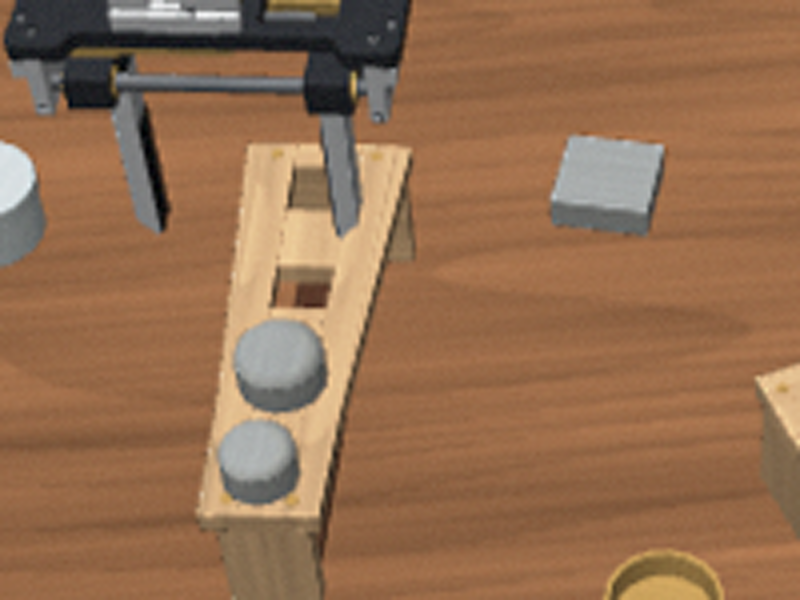

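Both seated: a at crop (258,462), b at (281,365). On to stake c (jaw fully open).

>>> jog_arm --series '[[[1, -0.19, 0, 0, 0, 10], [1, -0.38, 0, 0, 0, 10], [1, -0.59, 0, 0, 0, 10], [1, -0.86, 0, 0, 0, 10], [0.82, -1, 0, 0, 0, 10]]]' --jaw 0

```text
clock: 17.82
eef_pos: [0.5511, -0.0096, 0.205]
ee_rot: [0.001, 0.965, 0.262, 0.003]
ft_force: [0.3, -0.1, -0.4]
width: 0.094
```

```bash
python3 p.py .5315 .314 .20 17.5
```

```text
t 17.82 p [ 0.5511 -0.0096  0.205 ] yaw 30.4 tilt 0.41 w 0.094 F [ 0.3 -0.1 -0.4]
[0.51,-1,0.02,0.1,-0.3,10], [ 0.551 -0.01   0.205]
[0.3,-1,0.01,0.1,-0.1,2.9], [0.549 0.024 0.204]
[0.25,-1,0.02,0,0,0], [0.547 0.055 0.204]
[0.25,-1,0.02,0,0,0], [0.545 0.086 0.203]
[0.25,-1,0.02,0,0,0], [0.543 0.117 0.203]
[0.25,-1,0.01,0,0,0], [0.542 0.148 0.202]
[0.25,-1,0.02,0,0,0], [0.54  0.179 0.202]
[0.25,-1,0.01,0,0,0], [0.538 0.21  0.201]
[0.25,-1,0.02,0,0,0], [0.536 0.24  0.201]
[0.25,-1,0.01,0,0,0], [0.534 0.271 0.2  ]
[0.1,-0.38,0.01,0,0,0], [0.532 0.302 0.2  ]
```

>>> jog_arm --series '[[[0.5, -1, 0, 0.1, -0.3, 10], [0.3, -1, 0, 0.1, -0.1, 2.9], [0.25, -1, 0, 0, 0, 0], [0.25, -1, 0, 0, 0, 0], [0.25, -1, 0, 0, 0, 0]]]'

```text
clock: 18.45
eef_pos: [0.5414, 0.1541, 0.2046]
ee_rot: [-0.0, 0.989, 0.147, -0.0]
ft_force: [0.2, 0.0, 1.0]
width: 0.094
```

>>> jog_arm --series '[[[0.25, -1, 0, 0, 0, 0], [0.25, -1, 0, 0, 0, 0], [0.25, -1, 0, 0, 0, 0], [0.25, -1, 0, 0, 0, 0]]]'

```text
clock: 18.95
eef_pos: [0.5344, 0.2817, 0.2041]
ee_rot: [-0.0, 0.989, 0.147, -0.0]
ft_force: [-0.5, -0.1, 0.7]
width: 0.0939
```

```bash
python3 p.py .5315 .314 .15 17.5
```

```text
t 18.95 p [0.5344 0.2817 0.2041] yaw 16.9 tilt 0.04 w 0.0939 F [-0.5 -0.1  0.7]
[0.12,-0.59,1,0,0,-0.6], [0.534 0.282 0.204]
[0.11,-0.47,0.8,0,0,0], [0.533 0.3   0.174]
```

>>> jog_arm --series '[[[0.12, -0.55, 0.8, 0, 0, -0.6], [0.08, -0.3, 0.8, 0, 0, 0], [0, 0, 0, 0, 0, 0]]]'

```text
clock: 19.32
eef_pos: [0.5317, 0.3115, 0.1545]
ee_rot: [-0.0, 0.988, 0.154, -0.0]
ft_force: [1.2, 0.6, 0.1]
width: 0.0943
```

```bash
python3 p.py .5315 .314 .1 17.5
```

```text
t 19.32 p [0.5317 0.3115 0.1545] yaw 17.8 tilt 0.07 w 0.0943 F [1.2 0.6 0.1]
[0.01,-0.04,1,-0.1,0,0.3], [0.532 0.312 0.155]
[0.01,-0.04,0.82,0,0,0], [0.532 0.313 0.125]
```

>>> jog_arm --series '[[[0, -0.05, 0.9, 0, 0, 0.3], [0, -0.04, 0.8, 0, 0, 0], [0, 0, 0.2, 0, 0, 0]]]'

```text
clock: 19.7
eef_pos: [0.5329, 0.3132, 0.0997]
ee_rot: [-0.001, 0.989, 0.151, 0.001]
ft_force: [-0.8, -0.0, 1.0]
width: 0.0942
```

```bash
python3 p.py .5315 .314 .0845 17.5; python3 - <<'E'
from h import *
from station import snapshot
s=snapshot("scene");cv2.imwrite("pics/g1.png",cv2.resize(s["frame"][150:270,360:500],None,fx=5,fy=5,interpolation=cv2.INTER_CUBIC)[:,:,::-1])
E
```

```text
t 19.7 p [0.5329 0.3132 0.0997] yaw 17.4 tilt 0.2 w 0.0942 F [-0.8 -0.   1. ]
[-0.04,-0.04,0.51,-0.1,-0.2,-0.1], [0.533 0.313 0.1  ]
```

View pics/g1.png

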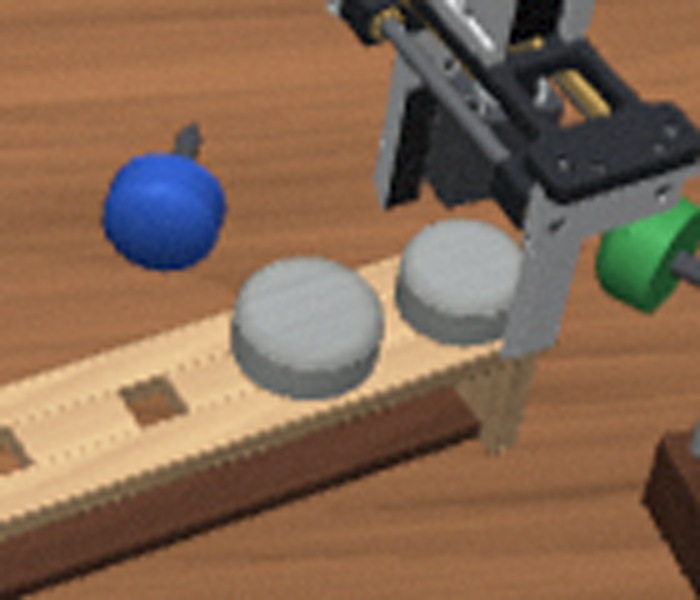

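```bash
python3 - <<'E'
from h import *
from station import snapshot
s=snapshot("scene")
for p in ([.5315,.314,.08],[.5315,.314,.1]):
  th=np.linspace(0,6.28,73);P=np.array([proj(s,[p[0]+.028*np.cos(t),p[1]+.028*np.sin(t),p[2]]) for t in th]); print(P.min(0).round(1),P.max(0).round(1))
print("obs x",596/5+320-.4,729/5+320-.4,"ybot",243/5+170-.4)
c=np.array([.5329,.3132,.0997]);x=np.array([np.cos(.304),np.sin(.304),0])
y=np.array([x[1],-x[0],0])
for k in(.047,.0595):
  for j in (-.008,.008): print(((proj(s,c+x*k+y*j)-[360,150]+.4)*5).round(0))
E
```

```text
[437.5 200.4] [463.5 218.8]
[438.8 194. ] [465.  212.4]
obs x 438.8 465.40000000000003 ybot 218.2
[535. 338.]
[502. 348.]
[551. 357.]
[518. 368.]
```

>>> jog_arm --series '[[[-0.04, -0.05, 0.48, 0, -0.2, 0]]]'

```text
clock: 19.92
eef_pos: [0.5328, 0.3149, 0.0875]
ee_rot: [-0.002, 0.989, 0.151, 0.002]
ft_force: [0.0, -0.2, 0.3]
width: 0.0938
```

```bash
python3 p.py .5315 .3145 .0845 17.5
```

```text
t 19.93 p [0.5328 0.3149 0.0875] yaw 17.3 tilt 0.26 w 0.0938 F [ 0.  -0.2  0.3]
[-0.05,0,0.1,-0.2,-0.2,-0.2], [0.533 0.315 0.088]
```

>>> jog_arm --series '[[[0, 0, 0.1, 0, -0.2, 0], [0, 0, 0, 0, 0, 0], [0, 0, 0, 0, 0, 0], [0, 0, 0, 0, 0, 0]]]' --jaw 1 --newtons 40

```text
clock: 20.42
eef_pos: [0.5327, 0.315, 0.0844]
ee_rot: [-0.001, 0.989, 0.151, -0.0]
ft_force: [-1.8, -0.4, 0.0]
width: 0.0577
```

>>> jog_arm --series '[[[0, 0, 0, 0, 0, 0], [0, 0, 0, 0, 0, 0], [0, 0, 0, 0, 0, 0]]]'

```text
clock: 20.8
eef_pos: [0.5327, 0.3149, 0.0845]
ee_rot: [-0.001, 0.989, 0.151, -0.0]
ft_force: [-0.3, -0.1, -1.6]
width: 0.0556
```

>>> jog_arm --series '[[[0, 0, -0.5, 0, 0, 0], [0, 0, -1, 0, 0, 0], [0, 0, -1, 0, 0, 0], [0, 0, -1, 0, 0, 0], [0, 0, -1, 0, 0, 0]]]'

```text
clock: 21.42
eef_pos: [0.5319, 0.3137, 0.2252]
ee_rot: [-0.001, 0.989, 0.151, -0.002]
ft_force: [0.6, 0.1, -3.1]
width: 0.0549
```

```bash
python3 p.py .486 -.1775 .215 82.1;  python3 - <<'E'
from h import *
from station import snapshot
s=snapshot("scene");cv2.imwrite("pics/g2.png",cv2.resize(s["frame"][120:240,360:500],None,fx=5,fy=5,interpolation=cv2.INTER_CUBIC)[:,:,::-1])
E
```

```text
t 21.43 p [0.5319 0.3137 0.2252] yaw 17.3 tilt 0.21 w 0.0549 F [ 0.6  0.1 -3.1]
[-0.42,1,0.02,0,0,-10], [0.532 0.314 0.225]
[-0.64,1,0.02,0,0,-10], [0.529 0.281 0.225]
[-0.92,1,0.03,0,0,-10], [0.525 0.246 0.224]
[-1,0.76,0.03,-0.1,0,-10], [0.522 0.205 0.223]
[-1,0.52,0.02,0,0,-10], [0.518 0.168 0.222]
[-1,0.31,0.02,-0.1,0,-10], [0.515 0.134 0.222]
[-1,0.13,0.02,0,0.1,-4.8], [0.512 0.103 0.221]
[-1,0.04,0.02,0,0,0], [0.509 0.073 0.22 ]
[-1,0.05,0.02,0,0,0], [0.506 0.043 0.22 ]
[-1,0.04,0.02,0,0,0], [0.504 0.013 0.219]
[-1,0.05,0.02,0,0,0], [ 0.501 -0.017  0.219]
[-1,0.04,0.02,0,0,0], [ 0.498 -0.047  0.218]
[-1,0.05,0.02,0,0,0], [ 0.495 -0.077  0.217]
[-1,0.04,0.02,0,0,0], [ 0.493 -0.107  0.217]
[-1,0.05,0.03,0,0,0], [ 0.49  -0.137  0.216]
[-0.37,0.01,0.01,0,0,0], [ 0.487 -0.167  0.215]
```

View pics/g2.png

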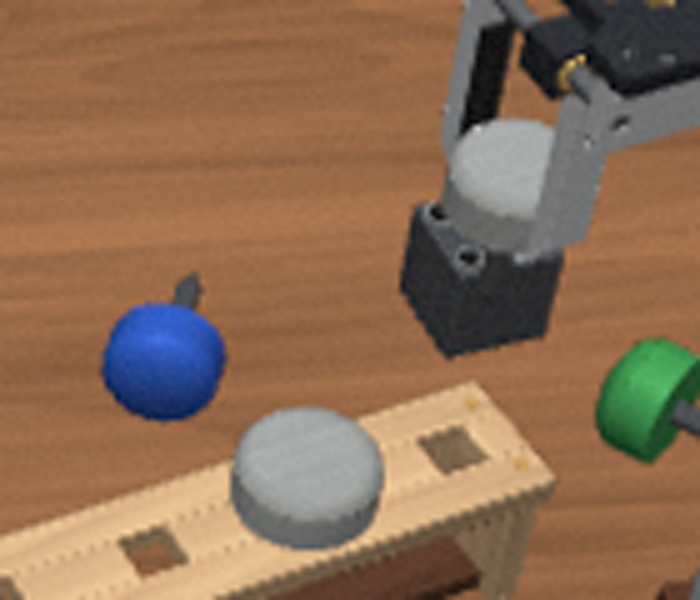

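>>> jog_arm --series '[[[-0.42, 1, 0, 0, 0, -10], [-0.64, 1, 0, 0, 0, -10], [-0.92, 1, 0, 0, 0, -10], [-1, 0.76, 0, 0, 0, -10], [-1, 0.52, 0, 0, 0, -10]]]'

```text
clock: 22.1
eef_pos: [0.5176, 0.1317, 0.2329]
ee_rot: [-0.001, 0.824, 0.566, 0.004]
ft_force: [0.9, 0.5, -3.4]
width: 0.0553
```

```bash
python3 p.py .486 -.1775 .19 82.1
```

```text
t 22.1 p [0.5176 0.1317 0.2329] yaw 69.0 tilt 0.43 w 0.0553 F [ 0.9  0.5 -3.4]
[-1,0.27,0.14,0.1,-0.3,-10], [0.518 0.132 0.233]
[-1,0.09,0.14,0.1,-0.1,-3.1], [0.514 0.101 0.228]
[-1,0.04,0.14,0,0,0], [0.511 0.071 0.224]
[-1,0.04,0.14,0,0,0], [0.508 0.041 0.22 ]
[-1,0.03,0.14,0,0,0], [0.506 0.011 0.216]
[-1,0.04,0.14,0,0,0], [ 0.502 -0.019  0.212]
[-1,0.03,0.13,0,0,0], [ 0.499 -0.049  0.207]
[-1,0.04,0.14,0,0,0], [ 0.496 -0.079  0.204]
[-1,0.03,0.13,0,0,0], [ 0.493 -0.108  0.199]
[-1,0.04,0.14,0,0,0], [ 0.49  -0.138  0.195]
[-0.31,0.01,0.04,0,0,0], [ 0.487 -0.168  0.191]
```

>>> jog_arm --series '[[[-1, 0.27, 0.1, 0.1, -0.3, -10], [-1, 0.09, 0.1, 0.1, -0.1, -3.1], [-1, 0.04, 0.1, 0, 0, 0], [-1, 0.04, 0.1, 0, 0, 0], [-1, 0.04, 0.1, 0, 0, 0]]]'

```text
clock: 22.72
eef_pos: [0.5026, -0.0252, 0.2207]
ee_rot: [0.001, 0.751, 0.66, 0.001]
ft_force: [1.1, -0.3, -3.5]
width: 0.0552
```

>>> jog_arm --series '[[[-1, 0.04, 0.1, 0, 0, 0], [-1, 0.04, 0.1, 0, 0, 0], [-1, 0.04, 0.1, 0, 0, 0], [-0.7, 0.03, 0.1, 0, 0, 0]]]'

```text
clock: 23.22
eef_pos: [0.4919, -0.1406, 0.2109]
ee_rot: [0.002, 0.752, 0.66, 0.003]
ft_force: [-0.4, 0.5, -2.5]
width: 0.0551
```

```bash
python3 p.py .487 -.1775 .17 82.1
```

```text
t 23.23 p [ 0.4919 -0.1406  0.2109] yaw 82.5 tilt 0.36 w 0.0551 F [-0.4  0.5 -2.5]
[-0.91,-0.01,1,0.3,-0.1,0.4], [ 0.492 -0.141  0.211]
[-0.33,0,0.36,0,0,0], [ 0.488 -0.168  0.181]
```

>>> jog_arm --series '[[[-0.8, 0, 0.6, 0.3, 0, 0.4], [-0.2, 0, 0.4, 0, 0, 0], [0, 0, 0, 0, 0, 0]]]'

```text
clock: 23.6
eef_pos: [0.4877, -0.1722, 0.1815]
ee_rot: [0.0, 0.755, 0.656, 0.002]
ft_force: [-0.4, 0.6, -2.9]
width: 0.055
```

```bash
python3 p.py .487 -.1775 .155 82.1
```

```text
t 23.6 p [ 0.4877 -0.1722  0.1815] yaw 82.0 tilt 0.18 w 0.055 F [-0.4  0.6 -2.9]
[-0.18,0,0.88,0.1,-0.1,-0.1], [ 0.488 -0.172  0.182]
```

>>> jog_arm --series '[[[-0.17, 0, 0.85, 0, 0, 0], [0, 0, 0, 0, 0, 0]]]'

```text
clock: 23.85
eef_pos: [0.4882, -0.1755, 0.157]
ee_rot: [0.001, 0.754, 0.657, 0.002]
ft_force: [-0.4, -0.6, -3.0]
width: 0.055
```

```bash
python3 p.py .487 -.1775 .11 82.1; python3 - <<'E'
from h import *
from station import snapshot
for n,(a,b,c,d) in (("scene",(140,290,150,350)),):
  s=snapshot(n);cv2.imwrite(f"pics/g3{n}.png",cv2.resize(s["frame"][a:b,c:d],None,fx=4,fy=4,interpolation=cv2.INTER_CUBIC)[:,:,::-1])
E
```

```text
t 23.85 p [ 0.4882 -0.1755  0.157 ] yaw 82.1 tilt 0.27 w 0.055 F [-0.4 -0.6 -3. ]
[-0.05,-0.02,1,0.2,-0.2,0], [ 0.488 -0.176  0.157]
[-0.02,-0.01,0.57,0,0,0], [ 0.487 -0.177  0.127]
```

View pics/g3scene.png

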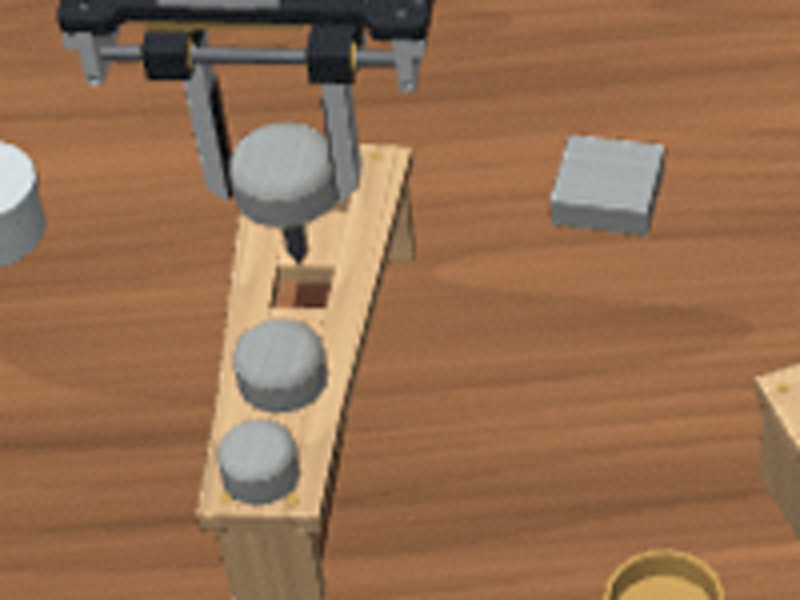

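Stem tip (297,262), going down to the opening centre (303,288): aligned.

>>> jog_arm --series '[[[-0.05, -0.02, 0.9, 0.2, 0, 0], [0, 0, 0.6, 0, 0, 0]]]'

```text
clock: 24.15
eef_pos: [0.4911, -0.1759, 0.1157]
ee_rot: [0.002, 0.753, 0.658, 0.004]
ft_force: [1.1, -1.0, -2.8]
width: 0.0554
```

```bash
python3 p.py .487 -.1775 .086 82.1
```

```text
t 24.15 p [ 0.4911 -0.1759  0.1157] yaw 82.3 tilt 0.49 w 0.0554 F [ 1.1 -1.  -2.8]
[-0.07,-0.14,0.99,0.5,-0.2,0.2], [ 0.491 -0.176  0.116]
```

>>> jog_arm --series '[[[-0.07, -0.14, 0.9, 0.5, -0.2, 0.2], [0, 0, 0, 0, 0, 0]]]'

```text
clock: 24.4
eef_pos: [0.4877, -0.1766, 0.0887]
ee_rot: [-0.0, 0.754, 0.657, -0.0]
ft_force: [0.2, 0.0, -2.5]
width: 0.0552
```

```bash
python3 p.py .487 -.1775 .085 82.1
```

```text
t 24.4 p [ 0.4877 -0.1766  0.0887] yaw 82.1 tilt 0.01 w 0.0552 F [ 0.2  0.  -2.5]
[-0.03,-0.02,0.12,0,0,0], [ 0.488 -0.177  0.089]
```

>>> jog_arm --series '[[[0, 0, 0.12, 0, 0, 0], [0, 0, 0, 0, 0, 0]]]'

```text
clock: 24.65
eef_pos: [0.4892, -0.1765, 0.087]
ee_rot: [0.001, 0.754, 0.657, 0.001]
ft_force: [-0.2, 1.6, -3.5]
width: 0.0554
```

>>> jog_arm --series '[[[0, 0, 0, 0, 0, 0], [0, 0, 0, 0, 0, 0], [0, 0, 0, 0, 0, 0], [0, 0, 0, 0, 0, 0], [0, 0, 0, 0, 0, 0]]]' --jaw 0

```text
clock: 25.28
eef_pos: [0.4905, -0.1769, 0.0889]
ee_rot: [0.002, 0.754, 0.657, 0.002]
ft_force: [-0.9, -0.1, 0.0]
width: 0.0941
```

>>> jog_arm --series '[[[0, 0, -0.7, 0, 0, 0], [0, 0, -1, 0, 0, 0], [0, 0, -1, 0, 0, 0], [0, 0, -1, 0, 0, 0]]]'

```text
clock: 25.78
eef_pos: [0.4884, -0.1765, 0.201]
ee_rot: [0.001, 0.754, 0.657, 0.0]
ft_force: [0.5, -1.3, 0.3]
width: 0.0938
```

```bash
python3 p.py .5535 .2425 .20 17.5; python3 - <<'E'
from h import *
from station import snapshot
for n,(a,b,c,d) in (("scene",(140,290,150,350)),):
  s=snapshot(n);cv2.imwrite(f"pics/g4{n}.png",cv2.resize(s["frame"][a:b,c:d],None,fx=4,fy=4,interpolation=cv2.INTER_CUBIC)[:,:,::-1])
E
```

```text
t 25.77 p [ 0.4884 -0.1765  0.201 ] yaw 82.1 tilt 0.08 w 0.0938 F [ 0.5 -1.3  0.3]
[1,0.02,0,0,0,10], [ 0.488 -0.177  0.201]
[1,-0.16,0,0,0,10], [ 0.493 -0.147  0.201]
[1,-0.35,0,0,0,10], [ 0.498 -0.117  0.201]
[1,-0.56,0,0,0,10], [ 0.503 -0.085  0.201]
[1,-0.81,0,0,0,10], [ 0.508 -0.051  0.201]
[0.87,-1,0,0,0,10], [ 0.514 -0.013  0.201]
[0.6,-1,0,0,-0.1,4.6], [0.52  0.026 0.201]
[0.5,-1,0,0,0,0], [0.525 0.061 0.201]
[0.49,-1,0.01,0,0,0], [0.53  0.094 0.201]
[0.5,-1,0,0,0,0], [0.535 0.127 0.201]
[0.49,-1,0.01,0,0,0], [0.541 0.16  0.201]
[0.5,-1,0,0,0,0], [0.546 0.193 0.2  ]
[0.25,-0.5,0.01,0,0,0], [0.551 0.226 0.2  ]
```

View pics/g4scene.png

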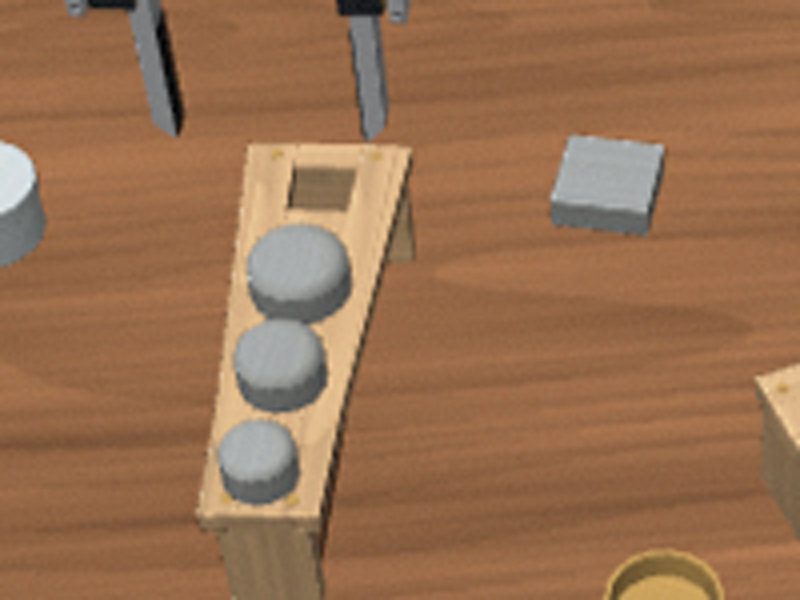

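c seated at (300,272). Now d.

>>> jog_arm --series '[[[1, 0, 0, 0, 0, 10], [1, -0.16, 0, 0, 0, 10], [1, -0.35, 0, 0, 0, 10], [1, -0.56, 0, 0, 0, 10], [1, -0.81, 0, 0, 0, 10]]]'

```text
clock: 26.45
eef_pos: [0.517, -0.0126, 0.2056]
ee_rot: [0.002, 0.965, 0.261, 0.004]
ft_force: [0.6, -0.1, -0.2]
width: 0.0941
```

```bash
python3 p.py .5535 .2425 .20 17.5
```

```text
t 26.45 p [ 0.517  -0.0126  0.2056] yaw 30.3 tilt 0.5 w 0.0941 F [ 0.6 -0.1 -0.2]
[0.79,-1,0.03,0.2,-0.3,10], [ 0.517 -0.013  0.206]
[0.54,-1,0.02,0.1,-0.1,2.8], [0.522 0.025 0.205]
[0.48,-1,0.02,0,0,0], [0.527 0.059 0.204]
[0.48,-1,0.03,0,0,0], [0.532 0.092 0.204]
[0.48,-1,0.02,0,0,0], [0.536 0.125 0.203]
[0.48,-1,0.03,0,0,0], [0.541 0.158 0.202]
[0.49,-1,0.02,0,0,0], [0.546 0.191 0.201]
[0.27,-0.57,0.02,0,0,0], [0.551 0.224 0.201]
```

>>> jog_arm --series '[[[0.79, -1, 0, 0.2, -0.3, 10], [0.54, -1, 0, 0.1, 0, 2.8], [0.48, -1, 0, 0, 0, 0], [0.48, -1, 0, 0, 0, 0], [0.48, -1, 0, 0, 0, 0]]]'

```text
clock: 27.08
eef_pos: [0.5425, 0.1641, 0.205]
ee_rot: [-0.0, 0.989, 0.147, 0.001]
ft_force: [0.7, -0.1, -0.2]
width: 0.0937
```

>>> jog_arm --series '[[[0.48, -1, 0, 0, 0, 0], [0.4, -0.8, 0.4, 0, 0, 0], [0.1, -0.2, 0.6, 0, 0, 0], [0, 0, 0, 0, 0, 0]]]'

```text
clock: 27.58
eef_pos: [0.5528, 0.2334, 0.1713]
ee_rot: [0.0, 0.989, 0.148, -0.0]
ft_force: [0.2, 0.7, 0.7]
width: 0.0939
```

```bash
python3 p.py .5535 .2425 .15 17.5
```

```text
t 27.57 p [0.5528 0.2334 0.1713] yaw 17.0 tilt 0.03 w 0.0939 F [0.2 0.7 0.7]
[0.11,-0.28,0.71,0,0,-0.5], [0.553 0.233 0.171]
```

>>> jog_arm --series '[[[0.08, -0.27, 0.7, 0, 0, -0.5], [0, 0, 0, 0, 0, 0]]]'

```text
clock: 27.82
eef_pos: [0.5531, 0.2393, 0.1499]
ee_rot: [0.001, 0.989, 0.151, -0.0]
ft_force: [0.2, 0.0, 0.0]
width: 0.0941
```

```bash
python3 p.py .5535 .2425 .1 17.5; python3 - <<'E'
from h import *
from station import snapshot
s=snapshot("scene")
for p in ([.5535,.2425,.08],[.5535,.2425,.1]):
  th=np.linspace(0,6.28,73);P=np.array([proj(s,[p[0]+.032*np.cos(t),p[1]+.032*np.sin(t),p[2]]) for t in th]); print(P.min(0).round(1),P.max(0).round(1))
E
```

```text
t 27.82 p [0.5531 0.2393 0.1499] yaw 17.4 tilt 0.08 w 0.0941 F [0.2 0.  0. ]
[0.03,-0.06,1,0.1,0.1,-0.1], [0.553 0.239 0.15 ]
[0.02,-0.04,0.66,0,0,0], [0.553 0.241 0.12 ]
[405.3 208.5] [435.2 230.1]
[406.3 202.1] [436.5 223.7]
```

Prediction matches the observed outline (406..436, bottom 229). Descend.

>>> jog_arm --series '[[[0, -0.07, 0.9, 0, 0, 0], [0, -0.05, 0.7, 0, 0, 0], [0, 0, 0.2, 0, 0, 0]]]'

```text
clock: 28.25
eef_pos: [0.5556, 0.2399, 0.1001]
ee_rot: [-0.0, 0.989, 0.149, 0.003]
ft_force: [-0.2, 0.2, 0.9]
width: 0.0941
```

```bash
python3 p.py .5525 .2425 .0845 17.5
```

```text
t 28.25 p [0.5556 0.2399 0.1001] yaw 17.1 tilt 0.36 w 0.0941 F [-0.2  0.2  0.9]
[-0.08,-0.11,0.52,0,-0.4,-0.4], [0.556 0.24  0.1  ]
```

>>> jog_arm --series '[[[-0.08, -0.1, 0.48, 0, -0.4, -0.4]]]'

```text
clock: 28.38
eef_pos: [0.5535, 0.2417, 0.0868]
ee_rot: [0.0, 0.988, 0.152, 0.001]
ft_force: [0.4, 0.0, 0.2]
width: 0.0941
```

```bash
python3 p.py .5525 .2425 .0845 17.5
```

```text
t 28.38 p [0.5535 0.2417 0.0868] yaw 17.5 tilt 0.08 w 0.0941 F [0.4 0.  0.2]
[-0.02,-0.03,0.08,0,-0.1,0], [0.553 0.242 0.087]
```

>>> jog_arm --series '[[[0, 0, 0.08, 0, 0, 0], [0, 0, 0, 0, 0, 0], [0, 0, 0, 0, 0, 0], [0, 0, 0, 0, 0, 0]]]' --jaw 1 --newtons 45

```text
clock: 28.88
eef_pos: [0.5535, 0.2416, 0.0847]
ee_rot: [0.0, 0.988, 0.152, 0.001]
ft_force: [-0.7, -0.8, -5.1]
width: 0.0632
```

>>> jog_arm --series '[[[0, 0, 0, 0, 0, 0], [0, 0, 0, 0, 0, 0], [0, 0, 0, 0, 0, 0]]]'

```text
clock: 29.25
eef_pos: [0.5535, 0.2416, 0.0847]
ee_rot: [0.0, 0.988, 0.152, 0.001]
ft_force: [0.1, -0.4, -2.1]
width: 0.0633
```

>>> jog_arm --series '[[[0, 0, -0.5, 0, 0, 0], [0, 0, -1, 0, 0, 0], [0, 0, -1, 0, 0, 0], [0, 0, -1, 0, 0, 0], [0, 0, -0.5, 0, 0, 0]]]'

```text
clock: 29.88
eef_pos: [0.5523, 0.2409, 0.2104]
ee_rot: [0.001, 0.988, 0.152, -0.0]
ft_force: [0.4, 0.5, -6.1]
width: 0.0633
```

```bash
python3 p.py .4095 -.167 .20 82.1;  python3 - <<'E'
from h import *
from station import snapshot
s=snapshot("scene");cv2.imwrite("pics/h1.png",cv2.resize(s["frame"][120:240,340:480],None,fx=5,fy=5,interpolation=cv2.INTER_CUBIC)[:,:,::-1])
E
```

```text
t 29.88 p [0.5523 0.2409 0.2104] yaw 17.4 tilt 0.09 w 0.0633 F [ 0.4  0.5 -6.1]
[-0.75,1,0.03,0,0,-10], [0.552 0.241 0.21 ]
[-1,0.94,0.04,0,0,-10], [0.54  0.206 0.21 ]
[-1,0.66,0.03,0,0,-10], [0.526 0.167 0.208]
[-1,0.43,0.03,0,0,-10], [0.514 0.133 0.208]
[-1,0.24,0.03,0,0,-10], [0.504 0.102 0.207]
[-1,0.06,0.02,0,0.1,-10], [0.494 0.073 0.206]
[-1,-0.12,0.02,0,0,-4.7], [0.484 0.044 0.205]
[-1,-0.2,0.02,0,0,0], [0.474 0.016 0.205]
[-1,-0.2,0.03,0,0,0], [ 0.464 -0.013  0.204]
[-1,-0.2,0.02,0,0,0], [ 0.454 -0.042  0.203]
[-1,-0.21,0.03,0,0,0], [ 0.444 -0.071  0.203]
[-1,-0.2,0.02,0,0,0], [ 0.433 -0.1    0.202]
[-1,-0.21,0.03,0,0,0], [ 0.423 -0.129  0.201]
[-0.33,-0.06,0,0,0,0], [ 0.413 -0.157  0.2  ]
```

View pics/h1.png

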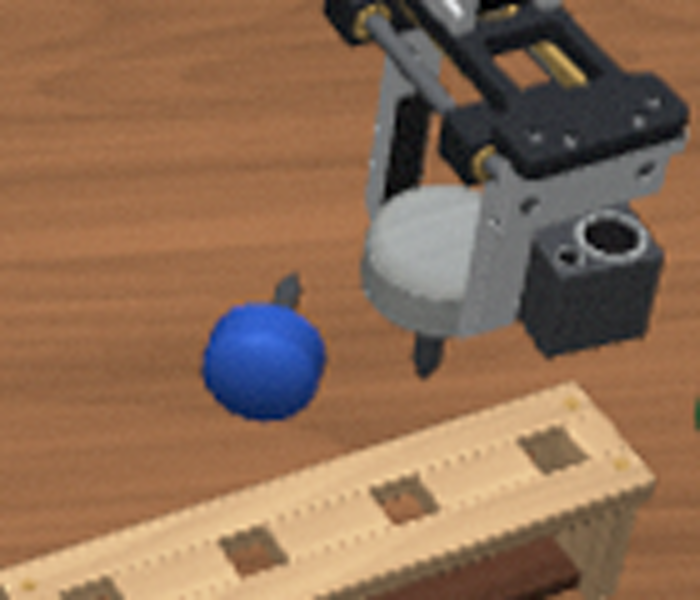

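>>> jog_arm --series '[[[-0.75, 1, 0, 0, 0, -10], [-1, 0.94, 0, 0, 0, -10], [-1, 0.66, 0, 0, 0, -10], [-1, 0.43, 0, 0, 0, -10], [-1, 0.24, 0, 0, 0, -10]]]'

```text
clock: 30.55
eef_pos: [0.4922, 0.0694, 0.2089]
ee_rot: [0.0, 0.823, 0.567, -0.002]
ft_force: [0.2, 0.2, -5.8]
width: 0.063
```

```bash
python3 p.py .4095 -.167 .19 82.1
```

```text
t 30.55 p [0.4922 0.0694 0.2089] yaw 69.1 tilt 0.19 w 0.063 F [ 0.2  0.2 -5.8]
[-1,0.03,0.08,-0.1,0.1,-10], [0.492 0.069 0.209]
[-1,-0.15,0.08,0,0,-3], [0.482 0.041 0.207]
[-1,-0.2,0.08,0,0,0], [0.472 0.012 0.204]
[-1,-0.2,0.08,0,0,0], [ 0.462 -0.016  0.202]
[-1,-0.2,0.08,0,0,0], [ 0.452 -0.045  0.2  ]
[-1,-0.2,0.08,0,0,0], [ 0.442 -0.074  0.197]
[-1,-0.21,0.07,0,0,0], [ 0.432 -0.103  0.195]
[-1,-0.2,0.08,0,0,0], [ 0.422 -0.132  0.193]
[-0.21,-0.05,0.01,0,0,0], [ 0.412 -0.161  0.19 ]
```

>>> jog_arm --series '[[[-1, 0.03, 0, -0.1, 0.1, -10], [-1, -0.15, 0.05, 0, 0, -3], [-1, -0.2, 0.05, 0, 0, 0], [-1, -0.2, 0.05, 0, 0, 0], [-1, -0.2, 0.05, 0, 0, 0]]]'

```text
clock: 31.18
eef_pos: [0.4391, -0.0797, 0.2006]
ee_rot: [-0.001, 0.75, 0.661, -0.002]
ft_force: [1.3, -0.3, -6.0]
width: 0.0631
```

>>> jog_arm --series '[[[-1, -0.2, 0, 0, 0, 0], [-0.9, -0.2, 0, 0, 0, 0], [-0.5, -0.1, 0, 0, 0, 0], [0, 0, 0, 0, 0, 0]]]'

```text
clock: 31.68
eef_pos: [0.4117, -0.153, 0.1989]
ee_rot: [-0.002, 0.752, 0.659, -0.003]
ft_force: [-1.0, 0.0, -5.6]
width: 0.0632
```

```bash
python3 p.py .4095 -.167 .16 82.1
```

```text
t 31.68 p [ 0.4117 -0.153   0.1989] yaw 82.5 tilt 0.41 w 0.0632 F [-1.   0.  -5.6]
[-0.36,0,1,-0.4,0.1,0.4], [ 0.412 -0.153  0.199]
[-0.11,-0.01,0.3,0,0,0], [ 0.41  -0.164  0.169]
```

>>> jog_arm --series '[[[-0.36, 0, 0.8, -0.4, 0, 0.4], [-0.05, 0, 0.3, 0, 0, 0], [0, 0, 0, 0, 0, 0]]]'

```text
clock: 32.05
eef_pos: [0.4104, -0.1635, 0.1649]
ee_rot: [0.0, 0.754, 0.657, -0.001]
ft_force: [0.0, 0.1, -5.3]
width: 0.0635
```

```bash
python3 p.py .4095 -.167 .12 82.1; python3 - <<'E'
from h import *
from station import snapshot
for n,(a,b,c,d) in (("scene",(120,270,150,350)),):
  s=snapshot(n);cv2.imwrite(f"pics/h2{n}.png",cv2.resize(s["frame"][a:b,c:d],None,fx=4,fy=4,interpolation=cv2.INTER_CUBIC)[:,:,::-1])
E
```

```text
t 32.05 p [ 0.4104 -0.1635  0.1649] yaw 82.2 tilt 0.06 w 0.0635 F [ 0.   0.1 -5.3]
[-0.08,-0.01,1,0,0,0.1], [ 0.41  -0.164  0.165]
[-0.04,0,0.5,0,0,0], [ 0.41  -0.166  0.135]
```

View pics/h2scene.png

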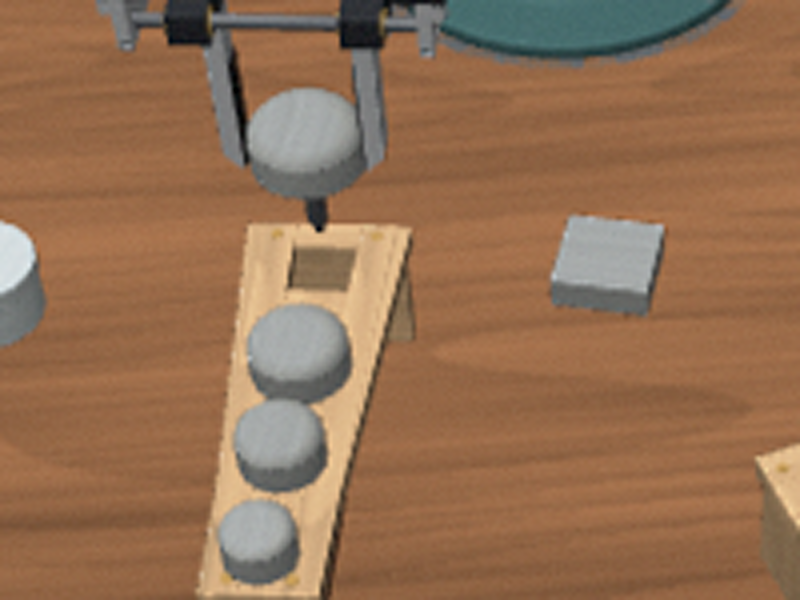

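>>> jog_arm --series '[[[-0.1, 0, 0.9, 0, 0, 0], [0, 0, 0.6, 0, 0, 0]]]'

```text
clock: 32.35
eef_pos: [0.4124, -0.1658, 0.1214]
ee_rot: [0.002, 0.753, 0.658, 0.001]
ft_force: [0.3, -0.3, -6.4]
width: 0.0634
```

```bash
python3 p.py .4095 -.167 .086 82.1
```

```text
t 32.35 p [ 0.4124 -0.1658  0.1214] yaw 82.3 tilt 0.24 w 0.0634 F [ 0.3 -0.3 -6.4]
[-0.04,-0.08,1,0.2,0,0.2], [ 0.412 -0.166  0.121]
[-0.01,-0.01,0.18,0,0,0], [ 0.41  -0.167  0.091]
```

>>> jog_arm --series '[[[-0.04, -0.08, 0.8, 0.2, 0, 0.2], [0, 0, 0.2, 0, 0, 0]]]'

```text
clock: 32.6
eef_pos: [0.411, -0.1657, 0.0913]
ee_rot: [0.0, 0.753, 0.658, 0.0]
ft_force: [-0.4, 0.5, -4.6]
width: 0.0634
```

```bash
python3 p.py .4095 -.167 .085 82.1
```

```text
t 32.6 p [ 0.411  -0.1657  0.0913] yaw 82.2 tilt 0.07 w 0.0634 F [-0.4  0.5 -4.6]
[-0.05,-0.04,0.21,0.1,0,0.1], [ 0.411 -0.166  0.091]
```

>>> jog_arm --series '[[[-0.05, -0.03, 0.2, 0, 0, 0], [0, 0, 0, 0, 0, 0]]]'

```text
clock: 32.85
eef_pos: [0.4109, -0.1669, 0.0862]
ee_rot: [0.001, 0.753, 0.658, 0.001]
ft_force: [-0.3, 0.3, -5.9]
width: 0.0632
```

>>> jog_arm --series '[[[0, 0, 0, 0, 0, 0], [0, 0, 0, 0, 0, 0], [0, 0, 0, 0, 0, 0], [0, 0, 0, 0, 0, 0], [0, 0, 0, 0, 0, 0]]]' --jaw 0

```text
clock: 33.48
eef_pos: [0.4128, -0.1673, 0.0883]
ee_rot: [0.003, 0.753, 0.658, 0.002]
ft_force: [0.6, -0.6, 0.2]
width: 0.0942
```

>>> jog_arm --series '[[[0, 0, -0.7, 0, 0, 0], [0, 0, -1, 0, 0, 0], [0, 0, -1, 0, 0, 0], [0, 0, -1, 0, 0, 0], [0, 0, -1, 0, 0, 0]]]'

```text
clock: 34.1
eef_pos: [0.4103, -0.1671, 0.2317]
ee_rot: [0.001, 0.753, 0.658, 0.001]
ft_force: [0.7, -0.8, 0.3]
width: 0.0938
```

>>> jog_arm --series '[[[1, 0, -0.5, 0, 0, 0], [1, 0, -0.5, 0, 0, 0], [1, 0, 0, 0, 0, 0], [1, 0, 0, 0, 0, 0], [1, 0, 0, 0, 0, 0]]]'

```text
clock: 34.72
eef_pos: [0.4315, -0.0161, 0.2653]
ee_rot: [0.003, 0.755, 0.656, 0.003]
ft_force: [0.3, -0.0, -0.3]
width: 0.0941
```

```bash
python3 - <<'E'
from h import *
from station import snapshot
S={n:snapshot(n) for n in("scene","top")}
cv2.imwrite("pics/i_scene.png",S["scene"]["frame"][:,:,::-1])
f=S["scene"]["frame"]
cv2.imwrite("pics/i_c.png",cv2.resize(f[165:290,190:260],None,fx=4.7,fy=4.7,interpolation=cv2.INTER_CUBIC)[:,:,::-1])
cv2.imwrite("pics/i_top.png",S["top"]["frame"][:,:,::-1])
E
```

```text
(no output)
```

View pics/i_scene.png

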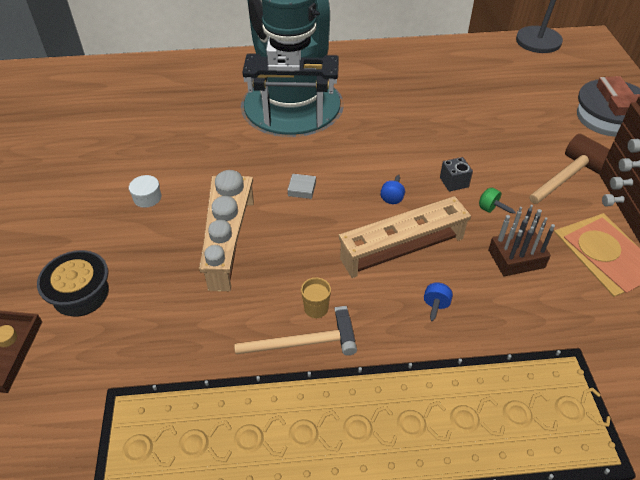

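View pics/i_c.png

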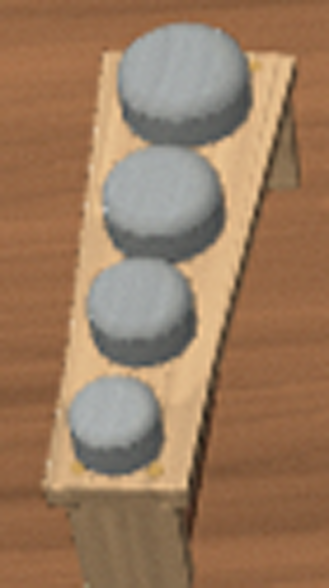

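View pics/i_top.png

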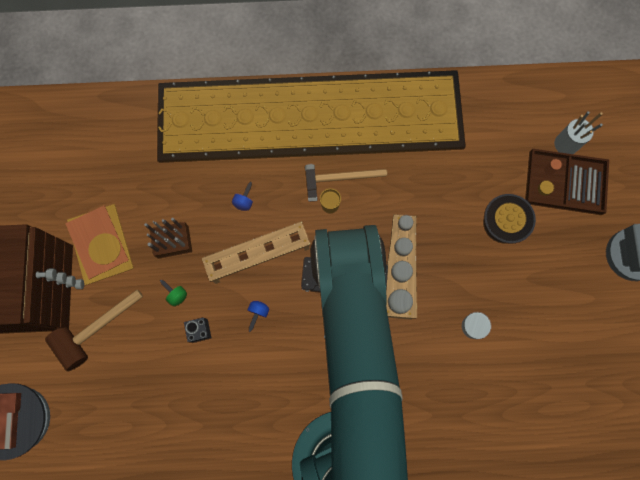

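```bash
python3 - <<'E'
from h import *
from station import snapshot
s=snapshot("scene")
for n,c,r,o in (("a",(.6195,-.196),.02,(68,164,474)),("b",(.558,-.1865),.024,(86,197,367)),("c",(.490,-.177),.028,(101,226,264)),("d",(.412,-.167),.032,(117,252,146))):
  th=np.linspace(0,6.28,73)
  P=lambda z:np.array([proj(s,[c[0]+r*np.cos(t),c[1]+r*np.sin(t),z]) for t in th])
  A=P(.08);B=P(.1)
  print(n,"pred bottom",A[:,1].max().round(1),"obs",round(o[2]/4.7+164.6,1),"x pred",B[:,0].min().round(1),A[:,0].max().round(1),"obs",round(o[0]/4.7+189.6,1),round(o[1]/4.7+189.6,1))
E
```

```text
a pred bottom 265.5 obs 265.5 x pred 204.3 225.3 obs 204.1 224.5
b pred bottom 243.8 obs 242.7 x pred 207.8 231.9 obs 207.9 231.5
c pred bottom 221.2 obs 220.8 x pred 211.1 238.0 obs 211.1 237.7
d pred bottom 196.9 obs 195.7 x pred 214.6 243.9 obs 214.5 243.2
```

```bash
python3 - <<'E'
from h import *
a=cv2.imread("pics/scene0.png").astype(int);b=cv2.imread("pics/i_scene.png").astype(int)
d=np.abs(a-b).max(2)
for n,(x0,x1,y0,y1) in dict(hammer=(230,360,305,360),beaker=(298,334,275,318),tin=(125,165,172,210),blue1=(375,410,175,206),blue2=(418,458,278,325),green=(475,515,185,215)).items(): print(n,(d[y0:y1,x0:x1]>40).sum())
from station import order; print(order.job_done())
E
```

```text
hammer 0
beaker 0
tin 0
blue1 0
blue2 0
green 0
the job is handed in; nothing more can be done
None
```

I moved all four stakes to the tapered rack one at a time, in the order a, b, c, d. The smallest head is at the narrow end and the largest at the wide end. All four were released, the arm was backed off clear, and the job was handed in at about 35 s of the 102 s allowed.

- **Seating:** the last pictures show all four heads flat on the deck with the old rack empty. The outlines match seated heads to about 1 pixel. Stakes b and d read 1.1–1.2 pixels high, which would be about 3 mm of position or height. I took that as position, because both look flat.
- **Hole position:** stake a settled about 3 mm from the hole centre I measured, which is within the clearance of its opening.
- **Stake a release:** the arm drifted while I let stake a go, so it was released about 6–8 mm above its seat and dropped the rest of the way. It settled properly.
- **Untouched items:** the hammer, beaker, tin and the blue and green look-alikes show no changed pixels between the first and last pictures.
- **Forces:** the wrist force stayed around 6 N or less in every reading I took.

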